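# Clear the used test cartridges off the bench with the tray

## Robot

A 6-joint arm with a two-finger parallel gripper is mounted at the origin on the work surface. World frame = base frame: x ahead of the robot, y to its left, z up, the work surface at z = 0. Lengths are in m, angles in rad, forces in N, time in s.
With the tool pointing down it reaches from about 0.425 to 0.95 m from the base axis. Payload 3.5 kg.
Tool frame: the origin (TCP) lies on the centre line of the jaws, within the pads' length; the fingertips stand arm.nose_length ahead of it and the grasp point (between the pads) lies 8 mm behind it (arm.nose_length is the distance from the TCP to the fingertips, in m); z points along the fingers, y is the line along which they close (so a half turn about z gives the same grasp; the last joint's range is limited). The gripper opens to 85 mm and grips with 20 to 120 N. Pads are 22 mm wide; open, the fingers measure 114 mm over their backs; the gripper's body (76 mm by 85 mm) begins 54 mm behind the grasp point. The pads swing forward as they close: fully open they stand 13 mm farther back than shut.
Start: joints at [1.011, 0.286, 1.577, -0, 1.279, -0.15], TCP at [0.269, 0.619, 0.242] pointing down, gripper open.
Joint ranges: [-2.77, 2.77], [-0.9, 2.22], [0.21, 2.48], [-1.53, 4.67], [0.24, 2.81], [-2.84, 2.84]. Speed limits (rad/s): [2.79, 2.79, 3.14, 3.14, 3.14, 3.14].

## Interface

Orientations are given as a unit quaternion [w, x, y, z].
In Python, from plant import arm gives the robot as it stands. The module is installed in compiled form; this text tells all that it offers.
- The arm moves only by the tool carry_out, never from a script. Its argument "targets" is a list that holds one entry, the list of rows, each a list of 7 numbers: the turn, a rotation vector about the tool's x, y, z scaled (see below), then the shift along the tool's x, y, z scaled (see below), then the opening, from 0 (shut) to 1 (fully open). A call has 1 to 5 rows; each row is the pose to reach, as a shift and turn from the pose commanded when the call began, along the tool's axes at that moment; what a row does not reach only later rows make up. The controller multiplies each number of a shift by 0.15 m and each number of a turn by 1.5 rad. A row lasts 1/12 s, in which the tool goes at most 41.7 mm and 7.16 degrees, less where a joint would pass 70% of its speed; a pose out of reach is approached as far as the arm can. A call with a number of a shift or a turn outside -1 to 1 is refused whole. A call with a gripper value outside its range is refused whole. The fingers move at their own pace and stop on an object; the grip force is fixed at half the most. Time passes only in rows, so rows that repeat a pose let the fingers close. It gives the time, the measured TCP pose, the force, the opening and the grip force at its end, in the units of the state.
- arm.get_state(): the state, without advancing time (a new reading comes with each control period).
- arm.get_image(name): name is "scene" or "side" or "wrist"; returns the picture (384x512x3 uint8, red, green, blue); there is no depth.
- arm.camera_params(name): a dict with "intrinsics" (3x3 intrinsics, pixels), "distortion" ([k1, k2, p1, p2, k3] as OpenCV has them; the pictures are not rectified), "extrinsics" (4x4, takes a point from world to camera coordinates); the wrist camera has in their place "hand_eye" (4x4, takes a point from camera to tool coordinates, whose origin is the TCP and whose axes are the flange's). Camera axes: x right, y up, looking along -z (the intrinsics and any distortion apply to the point x, -y, -z); pixel columns grow to the right and rows downward; lengths in m; the calibration is good to about 2 mm. A picture is of the moment at which its call begins: read the wrist's pose just before it. camera_params takes no time and is no camera call.
- arm.finish_job(): hands the job in; it is judged then, once.
The state is a dict: "t": time; "joint_pos": joint angles; "dq": joint speeds; "joint_efforts": joint torques, N m; "ee_pos": TCP position; "tool_rot": TCP orientation; "force": force on the tool from outside, world axes, zero at the start; "torque": the same for the moment, N m; "opening": finger opening in m; "gripper_force": force on a finger pad.
Only numpy, scipy, OpenCV 4.12 (cv2) and the standard library are available. Lean on these libraries where they do the work, as an engineer would, in place of code of your own. Each camera call takes 0.05 s, during which the arm holds its last target. There are 200 camera calls.

## Task

Take the metal reference block off the tray and stand it on its green pad, and gather every used cartridge lying on the bench onto the tray. Then lift the loaded tray, all cartridges on it at once, and tip it with its open edge low over the yellow waste bin so that they all slide into the bin; finally set the empty tray back level and square on its blue mat. Leave everything else on the bench alone.

Things in the scene. Friction and masses are not known exactly. Their poses are not given: they have to be found in the camera images.
- tray: Loose smooth steel tray, 0.3 kg. Origin: centre of its underside; z up. Floor 170 mm along x, 220 along y, 5 thick. 5 mm walls up to 25 mm above the underside at both sides (y = -110, +110) and the rear (x = -85); the front edge (x = +85) is open with no lip, so pieces slide off towards +x: they start sliding at a slope of 15 to 20 degrees and run off briskly at 40.
- tray_lip (a point): Middle of the tray's open front edge, at the underside of its floor (tray x = +85 mm, y = 0, z = 0).
- ref_block: Aluminium reference block with a red band, 60 (its x) x 40 (y) x 45 mm high, 0.25 kg; starts on the tray. Origin: centre of its underside.
- block_pad: Green pad with white border fixed to the bench, 120 (its x) x 100 (y) x 3 mm: the place of the reference block. Origin: centre of its underside.
- tray_mat: Blue mat with white border fixed to the bench, 210 (its x) x 240 (y) x 3 mm: the place of the tray, whose x lies along the mat's x. Origin: centre of its underside. The tray starts on it with its open front edge towards the mat's +x.
- bin: Yellow open waste bin, fixed to the bench, 240 x 240 mm outside, 100 mm tall, walls and floor 6 mm. Origin: centre of its underside.
- cart1: Used test cartridge, white with an orange end and a green window, 60 (its x) x 32 (y) x 26 mm high, about 40 g. Origin: centre of its underside. Starts on the tray.
- cart2: Used test cartridge, white with an orange end and a green window, 60 (its x) x 32 (y) x 26 mm high, about 40 g. Origin: centre of its underside. Starts on the bench, if present (None when absent or held).
- cart3: Used test cartridge, white with an orange end and a green window, 60 (its x) x 32 (y) x 26 mm high, about 40 g. Origin: centre of its underside. Starts on the bench, if present (None when absent or held).
- cart4: Used test cartridge, white with an orange end and a green window, 60 (its x) x 32 (y) x 26 mm high, about 40 g. Origin: centre of its underside. Starts on the bench, if present (None when absent or held).
- cart5: Used test cartridge, white with an orange end and a green window, 60 (its x) x 32 (y) x 26 mm high, about 40 g. Origin: centre of its underside. Starts on the bench, if present (None when absent or held).
- tip_box: Bystander: blue plastic pipette-tip box, 85 x 125 x 60 mm. Leave alone. Origin: centre of its underside.
- reagent: Bystander: amber reagent bottle with white cap, 64 mm across, 150 mm tall, standing. Leave alone. Origin: centre of its underside.
- beaker: Bystander: clear plastic beaker, 80 mm across, 90 mm tall, standing. Leave alone. Origin: centre of its underside.
- marker: Bystander: red marker pen, 125 mm long, 14 mm thick, lying. Leave alone. Origin: its middle.
- tape: Bystander: green roll of tape lying flat, 80 mm across, 20 mm thick. Leave alone. Origin: centre of its underside.
- tray_handle (a point): Grip point on the tray's handle (tray x = -91 mm, y = 0, z = +60): a black upright plate behind the rear wall, 12 mm thick along tray x, 70 mm wide along y, reaching from the underside up to 80 mm; pinch it across its thickness.
Things that resemble listed ones, but are neither listed nor needed, are in the scene too. What is shaped like the cart5 but brown, pink or turquoise is not meant.

How it is judged:
On the way, in this order (a step that is already met when the one before it is completed fails the run):
1. the reference block stands released on its pad and every cartridge lies released on the tray, which rests flat on the bench (x of ref_block in the frame of block_pad between -0.05 and 0.05 m and y of ref_block in the frame of block_pad between -0.04 and 0.04 m and height (world z) of ref_block below 0.012 m and angle between ref_block's own z axis and vertical below 0.1 rad and contact force between the fingers and ref_block below 0.5 N and linear speed of ref_block below 0.02 m/s and height (world z) of tray below 0.02 m and angle between tray's own z axis and vertical below 0.06 rad and x of cart1 in the frame of tray between -0.085 and 0.085 m and y of cart1 in the frame of tray between -0.11 and 0.11 m and z of cart1 in the frame of tray between 0 and 0.075 m and linear speed of each of cart1, cart2, cart3, cart4, cart5 below 0.03 m/s and contact force between the fingers and cart1 below 0.5 N and x of cart2 in the frame of tray between -0.085 and 0.085 m and y of cart2 in the frame of tray between -0.11 and 0.11 m and z of cart2 in the frame of tray between 0 and 0.075 m and contact force between the fingers and cart2 below 0.5 N and x of cart3 in the frame of tray between -0.085 and 0.085 m and y of cart3 in the frame of tray between -0.11 and 0.11 m and z of cart3 in the frame of tray between 0 and 0.075 m and contact force between the fingers and cart3 below 0.5 N and x of cart4 in the frame of tray between -0.085 and 0.085 m and y of cart4 in the frame of tray between -0.11 and 0.11 m and z of cart4 in the frame of tray between 0 and 0.075 m and contact force between the fingers and cart4 below 0.5 N and x of cart5 in the frame of tray between -0.085 and 0.085 m and y of cart5 in the frame of tray between -0.11 and 0.11 m and z of cart5 in the frame of tray between 0 and 0.075 m and contact force between the fingers and cart5 below 0.5 N), for 0.2 s.
2. the tray is lifted clear (over 40 mm) with every cartridge on it (height (world z) of tray above 0.04 m and x of cart1 in the frame of tray between -0.085 and 0.085 m and y of cart1 in the frame of tray between -0.11 and 0.11 m and z of cart1 in the frame of tray between 0 and 0.075 m and x of cart2 in the frame of tray between -0.085 and 0.085 m and y of cart2 in the frame of tray between -0.11 and 0.11 m and z of cart2 in the frame of tray between 0 and 0.075 m and x of cart3 in the frame of tray between -0.085 and 0.085 m and y of cart3 in the frame of tray between -0.11 and 0.11 m and z of cart3 in the frame of tray between 0 and 0.075 m and x of cart4 in the frame of tray between -0.085 and 0.085 m and y of cart4 in the frame of tray between -0.11 and 0.11 m and z of cart4 in the frame of tray between 0 and 0.075 m and x of cart5 in the frame of tray between -0.085 and 0.085 m and y of cart5 in the frame of tray between -0.11 and 0.11 m and z of cart5 in the frame of tray between 0 and 0.075 m), for 0.1 s.
3. the tray is tipped (over 20 degrees) with the middle of its open edge over the bin and less than 120 mm above the rim (angle between tray's own z axis and vertical above 0.35 rad and height (world z) of tray_lip below 0.22 m and x of tray_lip in the frame of bin between -0.13 and 0.13 m and y of tray_lip in the frame of bin between -0.13 and 0.13 m), for 0.1 s.
At the end, for the whole second after the job is handed in: All cartridges at rest in the bin below its rim; block upright on its pad (centre within 50 mm along pad x, 40 mm along y, of pad centre); tray flat on its mat, centre within 30 mm of the mat's, square within 0.2 rad; all released and at rest (x of ref_block in the frame of block_pad between -0.05 and 0.05 m and y of ref_block in the frame of block_pad between -0.04 and 0.04 m and height (world z) of ref_block below 0.012 m and angle between ref_block's own z axis and vertical below 0.1 rad and contact force between the fingers and ref_block below 0.5 N and linear speed of each of ref_block, tray below 0.02 m/s and height (world z) of tray below 0.02 m and angle between tray's own z axis and vertical below 0.06 rad and horizontal distance between tray and tray_mat below 0.03 m and angle between the x axis of tray and the x axis of tray_mat, either way round below 0.2 rad and contact force between the fingers and tray below 0.5 N and x of cart1 in the frame of bin between -0.118 and 0.118 m and y of cart1 in the frame of bin between -0.118 and 0.118 m and z of cart1 in the frame of bin between -0.005 and 0.09 m and linear speed of each of cart1, cart2, cart3, cart4, cart5 below 0.03 m/s and x of cart2 in the frame of bin between -0.118 and 0.118 m and y of cart2 in the frame of bin between -0.118 and 0.118 m and z of cart2 in the frame of bin between -0.005 and 0.09 m and x of cart3 in the frame of bin between -0.118 and 0.118 m and y of cart3 in the frame of bin between -0.118 and 0.118 m and z of cart3 in the frame of bin between -0.005 and 0.09 m and x of cart4 in the frame of bin between -0.118 and 0.118 m and y of cart4 in the frame of bin between -0.118 and 0.118 m and z of cart4 in the frame of bin between -0.005 and 0.09 m and x of cart5 in the frame of bin between -0.118 and 0.118 m and y of cart5 in the frame of bin between -0.118 and 0.118 m and z of cart5 in the frame of bin between -0.005 and 0.09 m); the robot touches nothing.
It fails at once if a bystander (blue plastic pipette-tip box) is moved by more than 50 mm (distance of tip_box from where it was at the start of the episode above 0.05 m).
It fails at once if a bystander (amber reagent bottle with white cap) is moved by more than 50 mm (distance of reagent from where it was at the start of the episode above 0.05 m).
It fails at once if a bystander (clear plastic beaker) is moved by more than 50 mm (distance of beaker from where it was at the start of the episode above 0.05 m).
It fails at once if a bystander (red marker pen) is moved by more than 50 mm (distance of marker from where it was at the start of the episode above 0.05 m).
It fails at once if a bystander (green roll of tape lying flat) is moved by more than 50 mm (distance of tape from where it was at the start of the episode above 0.05 m).
Of cart2, cart3, cart4, cart5 only 2 to 4 are there at a start; the rules pass over those that are not, and their reading is None.
At some moment in a run one of cart2, cart3, cart4, cart5, ref_block may be knocked a few centimetres aside while the robot is not near it.
It also fails if it takes over 210 s, if anything falls off the work surface, if the arm or the gripper's body presses on something with over 40 N, if the wrist force passes 120 N, or if a joint passes its speed limit or range.

## Working session

There is one attempt and no reset: what is moved stays moved. The work goes in short steps, Python scripts to look and compute and a tool call to move; the robot and the scene stay as the last step left them, time stands still between calls to the robot, and variables do not carry over. Pictures are saved under pics/ and viewed, at most 14 in all, crops included, and the job is handed in when it is done.

Besides the shell and the picture viewer there is one more tool, called after "Emit:" by a JSON object that holds its "method" and its "body", one argument or row to a line. carry_out: Moves the arm, as the interface text tells. Its arguments: {"type":"object","properties":{"targets":{"type":"array","items":{"type":"array","items":{"type":"array","items":{"type":"number","minimum":-1,"maximum":1}}}}},"required":["targets"]}

```bash
ls; mkdir -p pics
python3 - <<'E'
from plant import arm
import cv2,json
import numpy as np
for n in ["scene","side"]:
    im=arm.get_image(n); cv2.imwrite(f"pics/{n}0.png",cv2.resize(im[:,:,::-1],(800,600),interpolation=cv2.INTER_CUBIC))
for n in ["scene","side","wrist"]:
    print(n,arm.camera_params(n))
print(arm.get_state(),arm.nose_length)
E
```

```text
pics
scene {'intrinsics': array([[409.60526287,   0.        , 254.19773404],
       [  0.        , 409.60526287, 188.02045653],
       [  0.        ,   0.        ,   1.        ]]), 'distortion': array([0.03225869, 0.        , 0.        , 0.        , 0.        ]), 'extrinsics': array([[ 0.52441268,  0.85145746, -0.0033962 , -0.27801236],
       [-0.70187782,  0.43453778,  0.56439742,  0.30431309],
       [ 0.48203617, -0.29359345,  0.82549623, -1.67564891],
       [ 0.        ,  0.        ,  0.        ,  1.        ]])}
side {'intrinsics': array([[477.17980155,   0.        , 259.11485293],
       [  0.        , 477.17980155, 189.29950708],
       [  0.        ,   0.        ,   1.        ]]), 'distortion': array([0.06092501, 0.        , 0.        , 0.        , 0.        ]), 'extrinsics': array([[ 0.82022246, -0.57203764, -0.00283633, -0.42952133],
       [ 0.29381447,  0.41702451,  0.86009512, -0.20353079],
       [-0.49082397, -0.70630269,  0.51012581, -1.34005284],
       [ 0.        ,  0.        ,  0.        ,  1.        ]])}
wrist {'intrinsics': array([[298.43111228,   0.        , 2
[... 550 characters left out ...]
]])}
{'t': 0.1, 'joint_pos': array([ 1.01100709e+00,  2.87138471e-01,  1.57804813e+00, -1.64551947e-06,
        1.27860849e+00, -1.50030552e-01]), 'dq': array([-0.00013296, -0.00249187, -0.00472667,  0.00101316, -0.00317437,
        0.00037789]), 'joint_efforts': array([ 1.02012116e-03, -4.07301843e+01, -2.93695486e+01, -1.12007274e-04,
        3.44997410e-03, -1.32884114e-06]), 'ee_pos': array([0.26859287, 0.61862836, 0.24103505]), 'tool_rot': array([-3.81942207e-04,  2.03448669e-01,  9.79084994e-01, -1.03286414e-03]), 'force': array([ 0.75910016, -0.32039857, -0.1858893 ]), 'torque': array([-0.02867249, -0.00847908, -0.02159986]), 'gripper_force': 0.0, 'opening': 0.08512618586027884} 0.011
```

View pics/scene0.png

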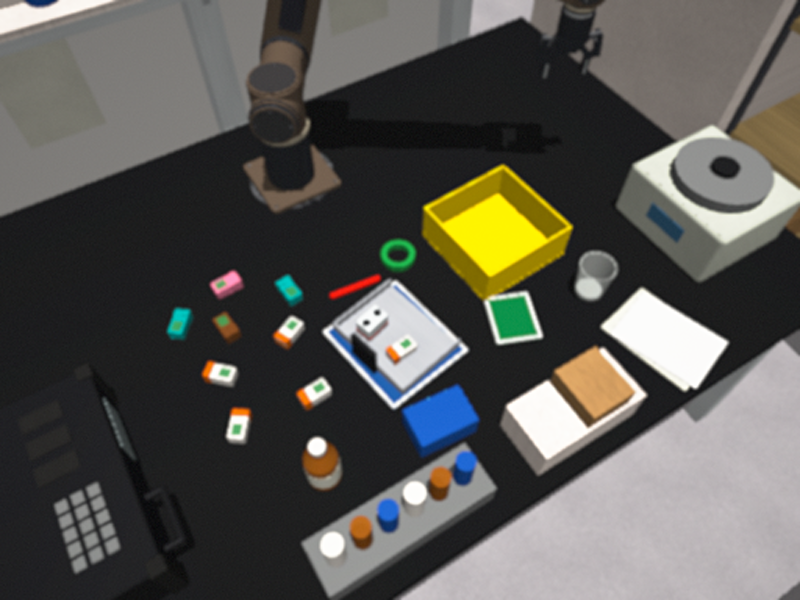

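View pics/side0.png

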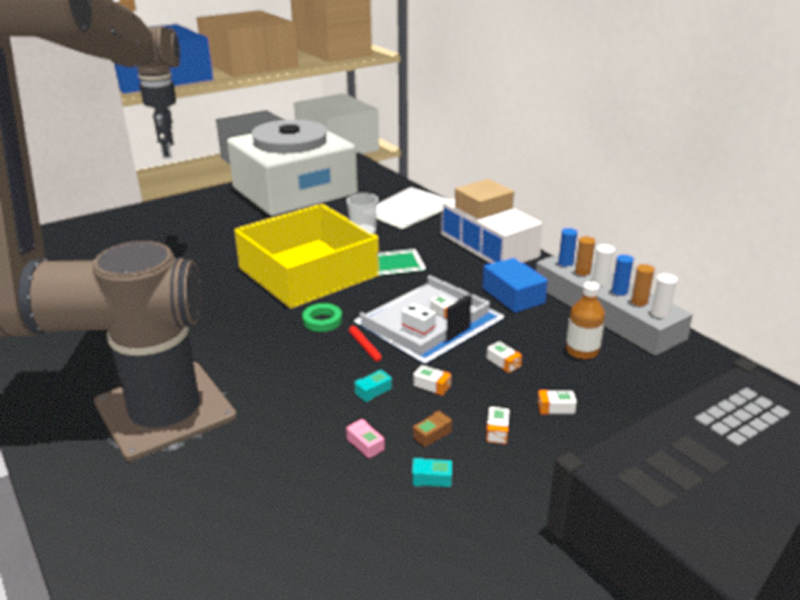

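```bash
cat > h.py <<'E'
import numpy as np, cv2
from scipy.spatial.transform import Rotation as R
from plant import arm
def T_wc(name,st=None):
    p=arm.camera_params(name)
    if name!="wrist": return np.linalg.inv(p["extrinsics"])
    st=st or arm.get_state(); q=st["tool_rot"]; T=np.eye(4)
    T[:3,:3]=R.from_quat([q[1],q[2],q[3],q[0]]).as_matrix(); T[:3,3]=st["ee_pos"]
    return T@p["hand_eye"]
def ray(name,uv,T,s=1.0):
    p=arm.camera_params(name)
    n=cv2.undistortPoints(np.array([[uv]],float)/s,p["intrinsics"],p["distortion"])[0,0]
    d=T[:3,:3]@np.array([n[0],-n[1],-1.]); return T[:3,3],d/np.linalg.norm(d)
def atz(name,uv,z,T,s=1.0):
    o,d=ray(name,uv,T,s); return o+d*(z-o[2])/d[2]
def tri(rays):
    A=np.zeros((3,3));b=np.zeros(3)
    for o,d in rays:
        P=np.eye(3)-np.outer(d,d);A+=P;b+=P@o
    x=np.linalg.solve(A,b); return x,[np.linalg.norm((np.eye(3)-np.outer(d,d))@(x-o)) for o,d in rays]
def proj(name,X,T):
    p=arm.camera_params(name); c=np.linalg.inv(T)@np.append(X,1)
    return cv2.projectPoints(np.array([[c[0],-c[1],-c[2]]]),np.zeros(3),np.zeros(3),p["intrinsics"],p["distortion"])[0].ravel()
def toolvec(dw,st=None):  # world displacement -> move units
    st=st or arm.get_state(); q=st["tool_rot"]
    return R.from_quat([q[1],q[2],q[3],q[0]]).inv().apply(dw)/0.15
E
python3 - <<'E'
from h import *
np.set_printoptions(precision=3,suppress=True)
s=1.5625
S={n:T_wc(n) for n in("scene","side")}
P=dict(scene=dict(a=(289,331),b=(220,374),c=(315,392),d=(238,426),c1=(402,348),blk=(372,318),brown=(226,326),tealA=(289,290),pink=(227,284),tealB=(179,323)),
 side=dict(a=(432,379),c=(504,356),b=(498,424),d=(558,402),c1=(440,304),blk=(418,320),tealA=(373,384)))
for n in P:
  for k,v in P[n].items(): print(n,k,atz(n,v,.045 if k=="blk" else .026,S[n],s))
for k in P["side"]: print(k,*tri([ray(n,P[n][k],S[n],s) for n in P]))
for k,v,z in [("bin",(425,213),.1),("bin",(505,166),.1),("bin",(571,229),.1),("bin",(489,268),.1),("pad",(513,318),.003),("mat",(324,331),.003),("mat",(394,404),.003),("mat",(467,350),.003),("mat",(394,281),.003),("handletop",(365,340),.08),("tape",(398,255),.02),("marker",(331,296),.01),("marker",(381,279),.01),("beaker",(590,295),0),("tipbox",(440,425),.05),("reag",(318,445),.15)]: print(k,atz("scene",v,z,S["scene"],s))
E
```

```text
scene a [ 0.435 -0.215  0.026]
scene b [ 0.454 -0.382  0.026]
scene c [ 0.593 -0.234  0.026]
scene d [ 0.579 -0.396  0.026]
scene c1 [ 0.599 -0.03   0.026]
scene blk [ 0.512 -0.052  0.045]
scene brown [ 0.352 -0.326  0.026]
scene tealA [ 0.338 -0.168  0.026]
scene pink [ 0.25  -0.28   0.026]
scene tealB [ 0.292 -0.409  0.026]
side a [ 0.424 -0.231  0.026]
side c [ 0.58  -0.252  0.026]
side b [ 0.44  -0.395  0.026]
side d [ 0.565 -0.411  0.026]
side c1 [ 0.596 -0.028  0.026]
side blk [ 0.503 -0.077  0.045]
side tealA [ 0.327 -0.181  0.026]
a [ 0.431 -0.216  0.016] [np.float64(0.0030019011158023885), np.float64(0.0030019011158023893)]
c [ 0.59  -0.236  0.015] [np.float64(0.00381238614645005), np.float64(0.003812386146450027)]
b [ 0.449 -0.384  0.015] [np.float64(0.0021427499402557433), np.float64(0.002142749940255736)]
d [ 0.575 -0.399  0.015] [np.float64(0.0028895625368928353), np.float64(0.0028895625368926953)]
c1 [ 0.597 -0.029  0.025] [np.float64(0.0017189945444179948), np.float64(0.0017189945444178805)]
blk [ 0.511 -0.055  0.035] [np.float64(0.006810021679632702), np.float64(0.006810021679632919)]
tealA [ 0.333 -0.168  0.016] [np.float64(0.0019706367408739), np.float64(0.0019706367408738722)]
bin [0.361 0.18  0.1  ]
bin [0.337 0.427 0.1  ]
bin [0.574 0.432 0.1  ]
bin [0.566 0.211 0.1  ]
pad [0.653 0.227 0.003]
mat [ 0.462 -0.147  0.003]
mat [ 0.691 -0.107  0.003]
mat [0.666 0.093 0.003]
mat [0.428 0.055 0.003]
handletop [ 0.57  -0.101  0.08 ]
tape [0.379 0.095 0.02 ]
marker [ 0.392 -0.091  0.01 ]
marker [0.411 0.029 0.01 ]
beaker [0.694 0.415 0.   ]
tipbox [ 0.793 -0.065  0.05 ]
reag [ 0.745 -0.292  0.15 ]
```

```bash
cat >> h.py <<'E'
def plan(pos,psi,n=None,start=None,pitch=None):
    """tool-down target: TCP pos, tool-y world angle psi (deg). Prints one row per call; returns end pose"""
    st=arm.get_state(); q=st["tool_rot"]
    p,r=start if start else (np.array(st["ee_pos"]),R.from_quat([q[1],q[2],q[3],q[0]]))
    a=np.radians(psi); rt=R.from_matrix(np.array([[-np.sin(a),np.cos(a),0],[np.cos(a),np.sin(a),0],[0,0,-1]]).T.T) 
    rt=R.from_matrix(np.column_stack([[-np.sin(a),np.cos(a),0],[np.cos(a),np.sin(a),0],[0,0,-1]]))
    return planR(np.array(pos,float),rt,n,(p,r))
def planR(pos,rt,n,start):
    p,r=start; rv=(rt*r.inv()).as_rotvec()
    if n is None: n=int(max(np.ceil(np.linalg.norm(pos-p)/0.2),np.ceil(np.abs(pos-p).max()/.14),np.ceil(np.linalg.norm(rv)/.6),1))
    p0,r0=p.copy(),r
    for i in range(1,n+1):
        pi=p0+(pos-p0)*i/n; ri=R.from_rotvec(rv*i/n)*r0
        w=np.round(np.r_[(r.inv()*ri).as_rotvec()/1.5, r.inv().apply(pi-p)/.15],3)+0.
        print(list(map(float,w)))
        p=p+r.apply(w[3:]*.15); r=r*R.from_rotvec(w[:3]*1.5)
    print("->",np.round(p,3)); return p,r
E
python3 - <<'E'
from h import *
s=plan([.48,-.15,.38],-83)
E
```

```text
[0.0, 0.0, 0.29, -0.556, -0.69, -0.153]
[0.0, 0.001, 0.29, -0.794, -0.392, -0.153]
[0.0, 0.0, 0.29, -0.886, -0.02, -0.155]
[0.0, 0.0, 0.29, -0.812, 0.355, -0.154]
[0.0, 0.001, 0.29, -0.586, 0.663, -0.154]
[0.0, 0.0, 0.29, -0.252, 0.849, -0.155]
-> [ 0.48 -0.15  0.38]
```

Emit:
{"method": "carry_out", "body": {
  "targets": [
    [[0,0,0.29,-0.556,-0.69,-0.153,1],[0,0,0.29,-0.556,-0.69,-0.153,1],[0,0,0.29,-0.556,-0.69,-0.153,1],[0,0,0.29,-0.556,-0.69,-0.153,1]]
  ]
}}

```text
t: 0.43
ee_pos: [0.3051, 0.4872, 0.2655]
tool_rot: [0.001, 0.413, 0.911, -0.001]
force: [0.0, 0.9, 0.9]
opening: 0.0855
gripper_force: 0.0
```

Emit:
{"method": "carry_out", "body": {
  "targets": [
    [[0,0,0.29,-0.794,-0.392,-0.153,1],[0,0,0.29,-0.794,-0.392,-0.153,1],[0,0,0.29,-0.794,-0.392,-0.153,1],[0,0,0.29,-0.794,-0.392,-0.153,1]]
  ]
}}

```text
t: 0.77
ee_pos: [0.3403, 0.3591, 0.289]
tool_rot: [0.001, 0.6, 0.8, -0.0]
force: [0.4, 0.3, -0.9]
opening: 0.0852
gripper_force: 0.0
```

Emit:
{"method": "carry_out", "body": {
  "targets": [
    [[0,0,0.29,-0.886,-0.02,-0.155,1],[0,0,0.29,-0.886,-0.02,-0.155,1],[0,0,0.29,-0.886,-0.02,-0.155,1],[0,0,0.29,-0.886,-0.02,-0.155,1]]
  ]
}}

```text
t: 1.1
ee_pos: [0.3756, 0.2308, 0.3124]
tool_rot: [0.001, 0.759, 0.651, 0.0]
force: [-0.2, 0.9, -0.2]
opening: 0.0852
gripper_force: 0.0
```

Emit:
{"method": "carry_out", "body": {
  "targets": [
    [[0,0,0.29,-0.812,0.355,-0.154,1],[0,0,0.29,-0.812,0.355,-0.154,1],[0,0,0.29,-0.812,0.355,-0.154,1],[0,0,0.29,-0.812,0.355,-0.154,1]]
  ]
}}

```text
t: 1.43
ee_pos: [0.4108, 0.1022, 0.3355]
tool_rot: [0.001, 0.882, 0.471, 0.0]
force: [-0.1, -0.8, 0.8]
opening: 0.0853
gripper_force: 0.0
```

Emit:
{"method": "carry_out", "body": {
  "targets": [
    [[0,0,0.29,-0.586,0.663,-0.154,1],[0,0,0.29,-0.586,0.663,-0.154,1],[0,0,0.29,-0.586,0.663,-0.154,1],[0,0,0.29,-0.586,0.663,-0.154,1]]
  ]
}}

```text
t: 1.77
ee_pos: [0.4457, -0.0261, 0.3584]
tool_rot: [0.001, 0.963, 0.27, 0.0]
force: [-0.0, -0.2, 0.3]
opening: 0.0855
gripper_force: 0.0
```

Emit:
{"method": "carry_out", "body": {
  "targets": [
    [[0,0,0.29,-0.252,0.849,-0.155,1],[0,0,0.29,-0.252,0.849,-0.155,1],[0,0,0.29,-0.252,0.849,-0.155,1],[0,0,0.29,-0.252,0.849,-0.155,1],[0,0,0.29,-0.252,0.849,-0.155,1]]
  ]
}}

```text
t: 2.18
ee_pos: [0.4803, -0.1523, 0.3805]
tool_rot: [-0.0, 0.998, 0.058, -0.0]
force: [-0.5, -0.0, -0.7]
opening: 0.0853
gripper_force: 0.0
```

Run:
```python
from h import *
import pickle
st=arm.get_state(); im=arm.get_image("wrist")
pickle.dump((T_wc("wrist",st),im),open("w1.pkl","wb"))
cv2.imwrite("pics/w1.png",cv2.resize(im[:,:,::-1],(800,600),interpolation=cv2.INTER_CUBIC))
print(st["joint_pos"])
```

```text
[-5.08450430e-01 -1.72499435e-01  1.80859619e+00 -3.95883995e-04
  1.50629795e+00  9.45663410e-01]
```

View pics/w1.png

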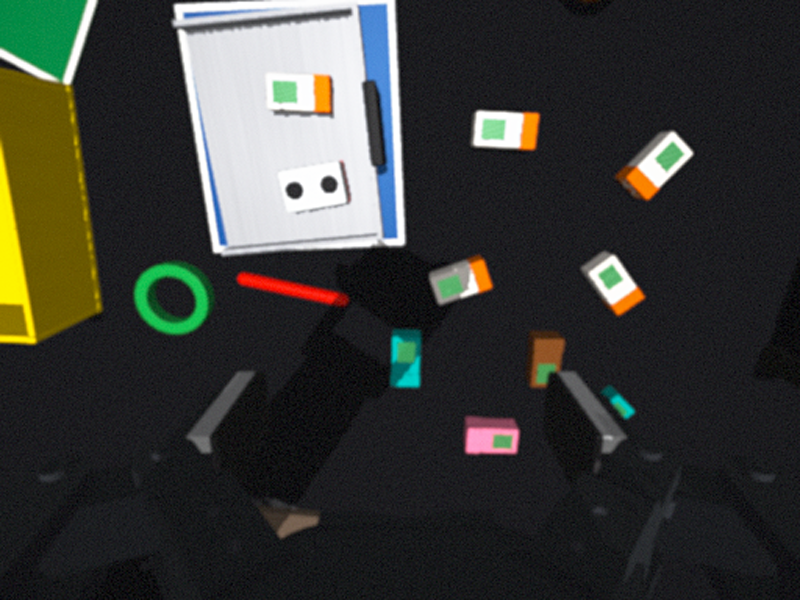

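Run:
```python
from h import *
import pickle
np.set_printoptions(precision=3,suppress=True)
T,im=pickle.load(open("w1.pkl","rb")); s=1.5625
A={"a":[(435,289),(488,271)],"c":[(474,129),(538,131)],"d":[(682,143),(633,187)],"b":[(597,263),(632,304)],"c1":[(267,91),(331,94)],"blk":[(281,190),(345,184)]}
for k,(u,v) in A.items():
    z={"c1":.034,"blk":.053}.get(k,.026)
    p,q=atz("wrist",u,z,T,s),atz("wrist",v,z,T,s); d=q-p
    print(k,(p+q)/2,"len",np.linalg.norm(d),"ang",np.degrees(np.arctan2(d[1],d[0])))
blk=[(278,174),(338,163),(347,203),(291,212)]
P=np.array([atz("wrist",u,.053,T,s) for u in blk]);print("blk",P.mean(0),np.linalg.norm(np.diff(P,axis=0),axis=1))
print("handle top",[atz("wrist",u,.08,T,s)[:2] for u in [(367,82),(379,165)]])
for u in [(396,2),(405,244),(217,252),(176,6)]: print("mat",atz("wrist",u,.003,T,s))
```

```text
a [ 0.434 -0.218  0.026] len 0.05968198138983423 ang -63.79106678565651
c [ 0.59  -0.238  0.026] len 0.06291792089482041 ang -85.09179833318929
d [ 0.574 -0.394  0.026] len 0.059722656790709594 ang 141.63651408353599
b [ 0.449 -0.382  0.026] len 0.06274447959914782 ang -129.88331782986248
c1 [ 0.599 -0.037  0.034] len 0.06034774790355297 ang -85.72302098564181
blk [ 0.515 -0.058  0.053] len 0.06192011256095453 ang -78.08206722886008
blk [ 0.514 -0.059  0.053] [0.058 0.038 0.055]
handle top [array([ 0.61 , -0.104]), array([ 0.543, -0.121])]
mat [ 0.693 -0.118  0.003]
mat [ 0.462 -0.153  0.003]
mat [0.429 0.052 0.003]
mat [0.665 0.091 0.003]
```

Run:
```python
from h import *
s=plan([.50,-.28,.30],-83)
```

```text
[-0.001, 0.001, -0.001, 0.029, 0.874, 0.533]
-> [ 0.5  -0.28  0.3 ]
```

Emit:
{"method": "carry_out", "body": {
  "targets": [
    [[0,0,0,0.03,0.87,0.53,1],[0,0,0,0.03,0.87,0.53,1],[0,0,0,0.03,0.87,0.53,1],[0,0,0,0.03,0.87,0.53,1],[0,0,0,0.03,0.87,0.53,1]]
  ]
}}

```text
t: 2.65
ee_pos: [0.4989, -0.2793, 0.2958]
tool_rot: [-0.003, 0.998, 0.061, -0.003]
force: [-0.8, 0.9, -0.7]
opening: 0.0851
gripper_force: 0.0
```

Run:
```python
from h import *
import pickle
st=arm.get_state(); im=arm.get_image("wrist")
pickle.dump((T_wc("wrist",st),im),open("w2.pkl","wb"))
cv2.imwrite("pics/w2.png",cv2.resize(im[:,:,::-1],(800,600),interpolation=cv2.INTER_CUBIC))
np.set_printoptions(precision=3,suppress=True)
S=T_wc("scene")
for u in [(485,299),(530,292),(542,338),(497,344)]: print("pad",atz("scene",u,.003,S,1.5625))
```

```text
pad [0.579 0.204 0.003]
pad [0.618 0.303 0.003]
pad [0.727 0.249 0.003]
pad [0.688 0.157 0.003]
```

View pics/w2.png

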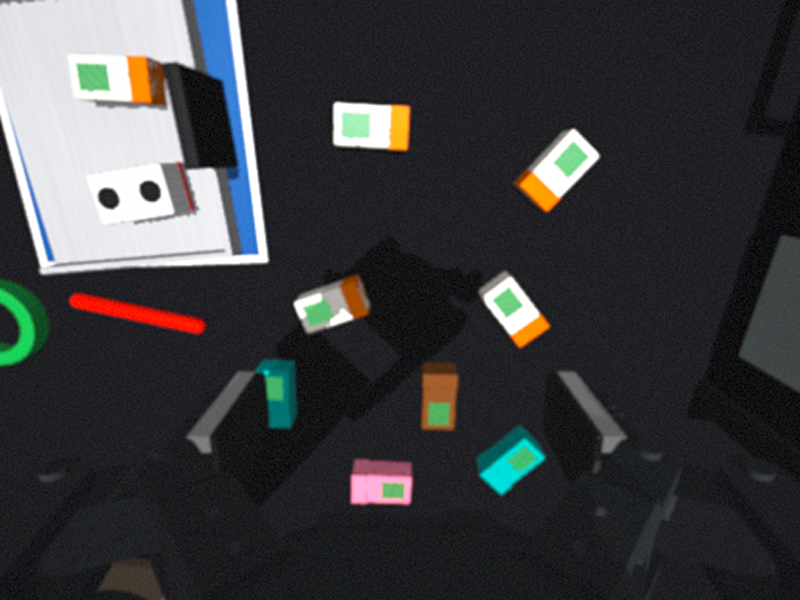

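Run:
```python
from h import *
import pickle
np.set_printoptions(precision=4,suppress=True)
T1,_=pickle.load(open("w1.pkl","rb"));T2,_=pickle.load(open("w2.pkl","rb")); s=1.5625
for k,u,v in [("a",(450,286),(319,313)),("c",(494,129),(356,125)),("d",(670,157),(571,159)),("b",(613,278),(508,301)),("c1",(286,92),(93,77)),("blk",(294,190),(109,198)),("blk",(329,184),(150,190)),("matcorner",(405,244),(266,262)),("matcorner2",(217,252),(43,271)),("handle far",(364,82),(165,64)),("handle near",(377,166),(188,168))]:
    print(k,*tri([ray("wrist",u,T1,s),ray("wrist",v,T2,s)]))
A={"a":[(299,317),(350,297)],"c":[(333,125),(410,128)],"d":[(586,143),(532,197)],"b":[(497,287),(535,334)],"c1":[(69,78),(132,79)],"blk":[(91,199),(172,190)]}
for k,(u,v) in A.items():
    z={"c1":.034,"blk":.053}.get(k,.026)
    p,q=atz("wrist",u,z,T2,s),atz("wrist",v,z,T2,s); d=q-p
    print(k,(p+q)/2,"len",np.linalg.norm(d),"ang",np.degrees(np.arctan2(d[1],d[0])))
for u in [(235,0),(266,262),(43,271)]: print("mat",atz("wrist",u,.003,T2,s))
print("handle",[atz("wrist",u,.083,T2,s) for u in [(165,64),(188,168)]])
print("handle",[atz("wrist",u,.083,T1,s) for u in [(364,82),(377,166)]])
print("rear wall inner",[atz("wrist",u,.028,T1,s) for u in [(355,6),(382,243)]])
```

```text
a [ 0.4252 -0.2068  0.024 ] [np.float64(0.000512294973522123), np.float64(0.0005122949735221403)]
c [ 0.5892 -0.2262  0.0273] [np.float64(6.48467944565682e-05), np.float64(6.484679445679113e-05)]
d [ 0.5837 -0.4033  0.0284] [np.float64(0.000614673760738609), np.float64(0.0006146737607385321)]
b [ 0.4584 -0.3737  0.034 ] [np.float64(0.0016071792299588714), np.float64(0.0016071792299587812)]
c1 [ 0.5981 -0.0251  0.0375] [np.float64(0.00022726839619721033), np.float64(0.00022726839619717487)]
blk [ 0.5101 -0.0401  0.0514] [np.float64(3.17521682638262e-05), np.float64(3.1752168263825606e-05)]
blk [ 0.5202 -0.0734  0.0531] [np.float64(0.00037454423039407186), np.float64(0.0003745442303940162)]
matcorner [ 0.463  -0.1532  0.0099] [np.float64(0.000195782372960389), np.float64(0.0001957823729603098)]
matcorner2 [0.43   0.049  0.0105] [np.float64(0.0006580781157014315), np.float64(0.0006580781157014274)]
handle far [ 0.6092 -0.1014  0.0813] [np.float64(0.00010290980902148788), np.float64(0.00010290980902146847)]
handle near [ 0.5431 -0.1194  0.0892] [np.float64(0.0007147837932641809), np.float64(0.0007147837932640418)]
a [ 0.4317 -0.2117  0.026 ] len 0.0507795266914875 ang -60.963737302056025
c [ 0.5897 -0.2387  0.026 ] len 0.06228038492182042 ang -85.13838438006917
d [ 0.5742 -0.3958  0.026 ] len 0.05905195305379997 ang 143.76420614982374
b [ 0.4495 -0.3842  0.026 ] len 0.05812333804656915 ang -133.21679809852924
c1 [ 0.5982 -0.0286  0.034 ] len 0.04827972860908482 ang -83.64796945447678
blk [ 0.5152 -0.0587  0.053 ] len 0.0650493271814844 ang -76.77863031936671
mat [ 0.6717 -0.1195  0.003 ]
mat [ 0.461  -0.1513  0.003 ]
mat [0.4268 0.0546 0.003 ]
handle [array([ 0.6091, -0.1022,  0.083 ]), array([ 0.5433, -0.1165,  0.083 ])]
handle [array([ 0.6089, -0.1016,  0.083 ]), array([ 0.5423, -0.1192,  0.083 ])]
rear wall inner [array([ 0.6786, -0.0822,  0.028 ]), array([ 0.4646, -0.1288,  0.028 ])]
```

Run:
```python
from h import *
s=plan([.515,-.0575,.13],15)
s=plan([.515,-.0575,.026],15,start=s)
print("lift");s=plan([.515,-.0575,.15],15,start=s)
s=plan([.653,.228,.15],15,start=s)
s=plan([.653,.228,.023],15,start=s)
```

```text
[-0.002, 0.0, -0.38, 0.096, -0.48, 0.375]
[-0.001, 0.0, -0.38, 0.339, -0.353, 0.375]
[-0.002, -0.001, -0.38, 0.477, -0.114, 0.373]
-> [ 0.515 -0.058  0.13 ]
[0.0, 0.0, 0.0, 0.001, 0.0, 0.694]
-> [ 0.515 -0.057  0.026]
lift
[0.0, 0.0, 0.0, -0.001, 0.0, -0.827]
-> [ 0.515 -0.058  0.15 ]
[0.0, 0.0, 0.0, 0.534, 0.46, 0.0]
[0.0, 0.0, 0.0, 0.533, 0.46, 0.0]
[0.0, 0.0, 0.0, 0.534, 0.461, -0.001]
-> [0.653 0.228 0.15 ]
[0.0, 0.0, 0.0, 0.001, 0.0, 0.847]
-> [0.653 0.228 0.023]
```

Emit:
{"method": "carry_out", "body": {
  "targets": [
    [[0,0,-0.38,0.096,-0.48,0.375,0.7],[0,0,-0.38,0.096,-0.48,0.375,0.7],[0,0,-0.38,0.096,-0.48,0.375,0.7],[0,0,-0.38,0.096,-0.48,0.375,0.7],[0,0,-0.38,0.096,-0.48,0.375,0.7]]
  ]
}}

```text
t: 3.12
ee_pos: [0.5058, -0.2017, 0.2455]
tool_rot: [-0.0, 0.939, 0.344, 0.0]
force: [0.5, 0.2, 0.4]
opening: 0.0598
gripper_force: 0.0
```

Emit:
{"method": "carry_out", "body": {
  "targets": [
    [[0,0,-0.38,0.339,-0.353,0.375,0.7],[0,0,-0.38,0.339,-0.353,0.375,0.7],[0,0,-0.38,0.339,-0.353,0.375,0.7],[0,0,-0.38,0.339,-0.353,0.375,0.7],[0,0,-0.38,0.339,-0.353,0.375,0.7]]
  ]
}}

```text
t: 3.53
ee_pos: [0.5109, -0.1286, 0.1893]
tool_rot: [-0.0, 0.804, 0.594, 0.0]
force: [0.7, 0.3, -1.1]
opening: 0.0597
gripper_force: 0.0
```

Emit:
{"method": "carry_out", "body": {
  "targets": [
    [[0,0,-0.38,0.477,-0.114,0.373,0.7],[0,0,-0.38,0.477,-0.114,0.373,0.7],[0,0,-0.38,0.477,-0.114,0.373,0.7],[0,0,-0.38,0.477,-0.114,0.373,0.7],[0,0,-0.38,0.477,-0.114,0.373,0.7]]
  ]
}}

```text
t: 3.95
ee_pos: [0.5161, -0.0554, 0.1333]
tool_rot: [-0.0, 0.605, 0.796, 0.0]
force: [0.3, -0.8, 0.2]
opening: 0.0598
gripper_force: 0.0
```

Run:
```python
from h import *
import pickle
st=arm.get_state(); im=arm.get_image("wrist")
pickle.dump((T_wc("wrist",st),im),open("w3.pkl","wb"))
cv2.imwrite("pics/w3.png",cv2.resize(im[:,:,::-1],(800,600),interpolation=cv2.INTER_CUBIC))
print(st["ee_pos"],st["opening"],st["joint_pos"])
```

```text
[ 0.51605741 -0.05541757  0.13332487] 0.059828115917562735 [-3.02914668e-01  6.32012381e-02  2.04505597e+00  7.19028981e-04
  1.03385628e+00 -5.75193578e-01]
```

View pics/w3.png

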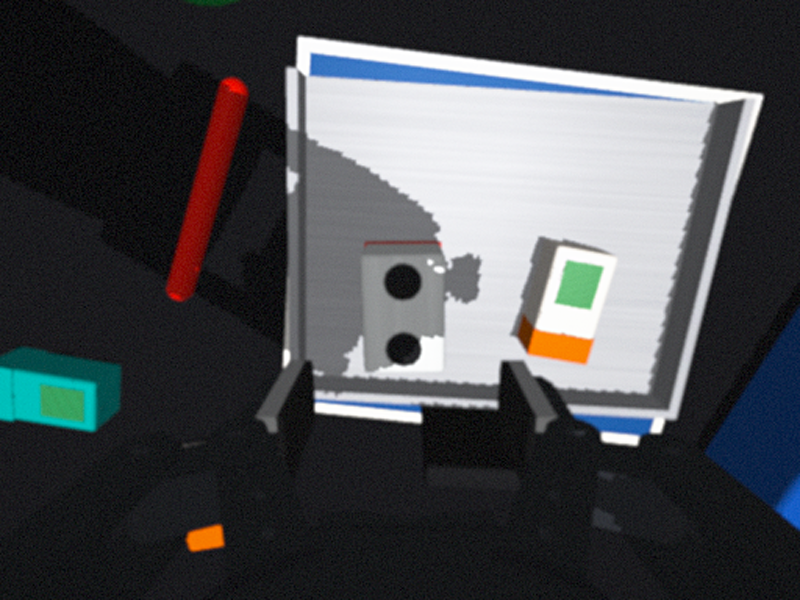

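Run:
```python
from h import *
import pickle
np.set_printoptions(precision=4,suppress=True)
T,_=pickle.load(open("w3.pkl","rb"));s=1.5625
for u in [(403,282),(403,349)]: print(atz("wrist",u,.053,T,s))
for u in [(558,247),(613,256),(586,362),(528,352)]: print("c1",atz("wrist",u,.034,T,s))
for u,z in [((297,70),.028),((745,97),.028),((285,358),.028),((672,416),.028)]: print("wall",atz("wrist",u,z,T,s))
print(arm.get_state()["ee_pos"])
```

```text
[ 0.511  -0.0405  0.053 ]
[ 0.52   -0.0731  0.053 ]
c1 [ 0.5819 -0.0071  0.034 ]
c1 [ 0.61   -0.0041  0.034 ]
c1 [ 0.6184 -0.0616  0.034 ]
c1 [ 0.5866 -0.0645  0.034 ]
wall [0.4383 0.0376 0.028 ]
wall [0.6428 0.0822 0.028 ]
wall [ 0.4616 -0.1057  0.028 ]
wall [ 0.6807 -0.0815  0.028 ]
[ 0.5165 -0.056   0.1339]
```

Emit:
{"method": "carry_out", "body": {
  "targets": [
    [[0,0,0,0,0,0.694,0.7],[0,0,0,0,0,0.694,0.7],[0,0,0,0,0,0.694,0.7],[0,0,0,0,0,0.694,0.7],[0,0,0,0,0,0.694,0.7]]
  ]
}}

```text
t: 4.42
ee_pos: [0.5163, -0.0575, 0.029]
tool_rot: [-0.001, 0.609, 0.793, -0.0]
force: [0.1, -0.5, 0.7]
opening: 0.0599
gripper_force: 0.0
```

Emit:
{"method": "carry_out", "body": {
  "targets": [
    [[0,0,0,0,0,0,0],[0,0,0,0,0,0,0],[0,0,0,0,0,0,0],[0,0,0,0,0,0,0],[0,0,0,0,0,0,0]]
  ]
}}

```text
t: 4.83
ee_pos: [0.5191, -0.0592, 0.0319]
tool_rot: [0.002, 0.609, 0.793, 0.001]
force: [-0.2, 2.0, 7.6]
opening: 0.0394
gripper_force: 62.0
```

Emit:
{"method": "carry_out", "body": {
  "targets": [
    [[0,0,0,0,0,-0.2,0],[0,0,0,0,0,-0.4,0],[0,0,0,0,0,-0.6,0],[0,0,0,0,0,-0.83,0],[0,0,0,0,0,-0.83,0]]
  ]
}}

```text
t: 5.25
ee_pos: [0.5212, -0.0601, 0.1618]
tool_rot: [0.007, 0.609, 0.793, 0.003]
force: [1.0, 0.2, -0.9]
opening: 0.039
gripper_force: 61.9
```

Run:
```python
from h import *
arm.get_image("wrist")
for i in range(4):
    st=arm.get_state(); print(st["t"],st["ee_pos"],st["tool_rot"],st["force"],st["joint_pos"],st["dq"]); arm.get_image("wrist")
```

```text
5.3 [ 0.51978094 -0.05968183  0.15865866] [0.00515955 0.60910911 0.79306743 0.00187566] [-0.44934634 -1.236738   -2.82694756] [-3.08400377e-01  3.26345448e-02  2.02515787e+00  2.66341502e-05
  1.07282039e+00 -5.69312576e-01] [-0.00023115  0.05785077  0.07576673 -0.00129597 -0.00752975 -0.00010124]
5.35 [ 0.5178044  -0.05909761  0.15558548] [0.00225449 0.60912896 0.79306757 0.00081489] [-0.70042677 -0.81866098 -2.63191411] [-3.08474915e-01  3.52553796e-02  2.02863713e+00  1.92104065e-06
  1.07290566e+00 -5.69344113e-01] [-0.00096435  0.04619228  0.05972682 -0.00117122  0.00433454  0.00027719]
5.4 [ 0.51636599 -0.05867253  0.15334007] [4.46284473e-05 6.09153528e-01 7.93052317e-01 1.38398565e-05] [-1.51639518  0.12999217 -3.23025598] [-3.08534298e-01  3.73180831e-02  2.03104805e+00 -4.86382496e-06
  1.07313316e+00 -5.69342715e-01] [-0.00031658  0.03351255  0.03675589 -0.00031691  0.00379412 -0.00150828]
5.45 [ 0.51559283 -0.05841866  0.15199149] [-1.24947242e-03  6.09138727e-01  7.93062578e-01 -4.45361412e-04] [-0.31832112  0.7378977  -3.512896  ] [-3.08527374e-01  3.87339815e-02  2.03232173e+00  1.22192348e-05
  1.07318986e+00 -5.69379938e-01] [-4.85912954e-04  2.34131758e-02  1.65221203e-02 -6.77214710e-05
  3.01867275e-03  9.42754998e-04]
```

Emit:
{"method": "carry_out", "body": {
  "targets": [
    [[0,0,0,0.26,0.23,0,0],[0,0,0,0.53,0.46,0,0],[0,0,0,0.8,0.69,0,0],[0,0,0,0.99,0.86,0,0],[0,0,0,0.99,0.86,0,0]]
  ]
}}

```text
t: 5.92
ee_pos: [0.6027, 0.1208, 0.1507]
tool_rot: [-0.002, 0.609, 0.793, -0.001]
force: [0.1, -0.9, -2.4]
opening: 0.0391
gripper_force: 61.9
```

Emit:
{"method": "carry_out", "body": {
  "targets": [
    [[0,0,0,0.2,0.17,0,0],[0,0,0,0.4,0.35,0,0],[0,0,0,0.61,0.52,0,0],[0,0,0,0.61,0.52,0,0],[0,0,0,0.61,0.52,0,0]]
  ]
}}

```text
t: 6.33
ee_pos: [0.6537, 0.2284, 0.1497]
tool_rot: [-0.002, 0.608, 0.794, -0.002]
force: [-0.1, -0.5, -3.6]
opening: 0.0391
gripper_force: 62.2
```

Emit:
{"method": "carry_out", "body": {
  "targets": [
    [[0,0,0,0,0,0.2,0],[0,0,0,0,0,0.4,0],[0,0,0,0,0,0.6,0],[0,0,0,0,0,0.7,0],[0,0,0,0,0,0.7,0]]
  ]
}}

```text
t: 6.75
ee_pos: [0.65, 0.2245, 0.0413]
tool_rot: [-0.004, 0.61, 0.793, -0.005]
force: [-0.7, -0.3, -2.2]
opening: 0.0389
gripper_force: 62.2
```

Emit:
{"method": "carry_out", "body": {
  "targets": [
    [[0,0,0,0,0,0,0],[0,0,0,0,0,0.05,0],[0,0,0,0,0,0.1,0],[0,0,0,0,0,0.13,0],[0,0,0,0,0,0.13,0]]
  ]
}}

```text
t: 7.17
ee_pos: [0.6545, 0.2264, 0.0283]
tool_rot: [-0.0, 0.609, 0.793, -0.0]
force: [0.1, 0.3, -3.1]
opening: 0.0391
gripper_force: 62.1
```

Emit:
{"method": "carry_out", "body": {
  "targets": [
    [[0,0,0,0,0,0,0],[0,0,0,0,0,0,0],[0,0,0,0,0,0,0],[0,0,0,0,0,0,0]]
  ]
}}

```text
t: 7.5
ee_pos: [0.6552, 0.2266, 0.0294]
tool_rot: [0.0, 0.609, 0.793, 0.0]
force: [-0.1, -0.1, -3.0]
opening: 0.0393
gripper_force: 62.1
```

Emit:
{"method": "carry_out", "body": {
  "targets": [
    [[0,0,0,0,0,0.01,0],[0,0,0,0,0,0.02,0],[0,0,0,0,0,0.02,0],[0,0,0,0,0,0.02,0]]
  ]
}}

```text
t: 7.83
ee_pos: [0.6553, 0.2267, 0.0271]
tool_rot: [0.0, 0.609, 0.793, 0.0]
force: [-1.7, -0.2, 4.1]
opening: 0.0392
gripper_force: 62.7
```

Emit:
{"method": "carry_out", "body": {
  "targets": [
    [[0,0,0,0,0,0,0.65],[0,0,0,0,0,0,0.65],[0,0,0,0,0,0,0.65],[0,0,0,0,0,0,0.65]]
  ]
}}

```text
t: 8.17
ee_pos: [0.6549, 0.2264, 0.0257]
tool_rot: [0.0, 0.609, 0.793, 0.0]
force: [-0.2, 0.6, 0.1]
opening: 0.0553
gripper_force: 0.0
```

Emit:
{"method": "carry_out", "body": {
  "targets": [
    [[0,0,0,0,0,-0.1,0.65],[0,0,0,0,0,-0.3,0.65],[0,0,0,0,0,-0.6,0.65],[0,0,0,0,0,-0.85,0.65],[0,0,0,0,0,-0.85,0.65]]
  ]
}}

```text
t: 8.58
ee_pos: [0.6606, 0.2278, 0.1665]
tool_rot: [0.007, 0.609, 0.793, 0.007]
force: [1.6, 0.1, 2.8]
opening: 0.0556
gripper_force: 0.0
```

Run:
```python
from h import *
arm.get_image("wrist");arm.get_image("wrist");arm.get_image("wrist");arm.get_image("wrist")
st=arm.get_state(); print(st["ee_pos"],st["tool_rot"])
im=arm.get_image("scene"); c=im[170:330,100:360]
cv2.imwrite("pics/s1.png",cv2.resize(c[:,:,::-1],(780,480),interpolation=cv2.INTER_CUBIC))
```

```text
[0.65438977 0.22642484 0.15330472] [-2.17273981e-04  6.09082478e-01  7.93106824e-01 -2.32877914e-04]
```

View pics/s1.png

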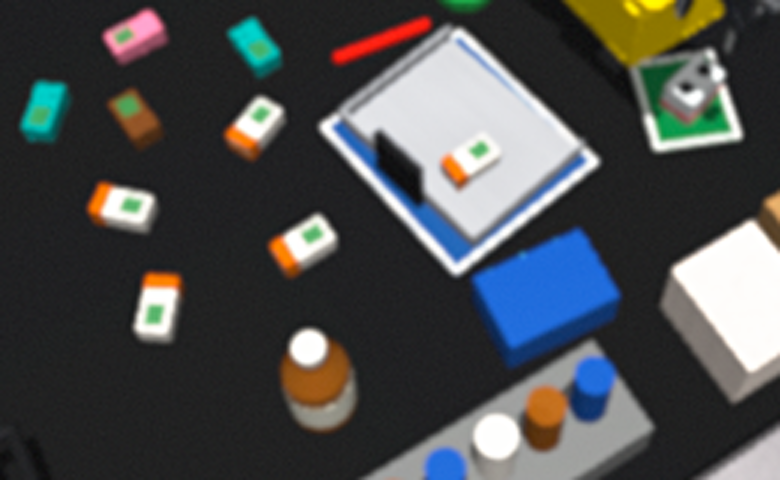

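Run:
```python
from h import *
s=plan([.590,-.238,.13],5)
s=plan([.590,-.238,.012],5,start=s)
print("lift");s=plan([.590,-.238,.12],5,start=s)
s=plan([.5473,-.0641,.12],12.5,start=s)
s=plan([.5473,-.0641,.024],12.5,start=s)
```

```text
[0.0, 0.0, 0.029, -0.72, -0.302, 0.037]
[-0.001, 0.0, 0.029, -0.733, -0.271, 0.038]
[0.0, 0.0, 0.029, -0.744, -0.239, 0.037]
[-0.001, 0.0, 0.029, -0.753, -0.206, 0.037]
-> [ 0.59  -0.238  0.13 ]
[0.0, 0.0, 0.0, 0.0, 0.0, 0.786]
-> [ 0.59  -0.238  0.012]
lift
[0.0, 0.0, 0.0, 0.0, 0.0, -0.72]
-> [ 0.59  -0.238  0.12 ]
[0.0, 0.0, -0.044, 0.59, -0.091, 0.0]
[0.0, 0.0, -0.043, 0.594, -0.053, 0.0]
-> [ 0.547 -0.064  0.12 ]
[0.0, 0.0, 0.0, 0.001, 0.0, 0.64]
-> [ 0.547 -0.064  0.024]
```

Emit:
{"method": "carry_out", "body": {
  "targets": [
    [[0,0,0.029,-0.72,-0.302,0.037,0.7],[0,0,0.029,-0.72,-0.302,0.037,0.7],[0,0,0.029,-0.72,-0.302,0.037,0.7]]
  ]
}}

```text
t: 9.08
ee_pos: [0.6371, 0.109, 0.1452]
tool_rot: [-0.002, 0.626, 0.78, -0.002]
force: [0.2, -0.2, 0.8]
opening: 0.0596
gripper_force: 0.0
```

Emit:
{"method": "carry_out", "body": {
  "targets": [
    [[0,0,0.029,-0.733,-0.271,0.038,0.7],[0,0,0.029,-0.733,-0.271,0.038,0.7],[0,0,0.029,-0.733,-0.271,0.038,0.7]]
  ]
}}

```text
t: 9.33
ee_pos: [0.621, -0.0079, 0.1397]
tool_rot: [-0.002, 0.643, 0.766, -0.001]
force: [0.5, -0.6, 0.6]
opening: 0.0598
gripper_force: 0.0
```

Emit:
{"method": "carry_out", "body": {
  "targets": [
    [[0,0,0.029,-0.744,-0.239,0.037,0.7],[0,0,0.029,-0.744,-0.239,0.037,0.7],[0,0,0.029,-0.744,-0.239,0.037,0.7]]
  ]
}}

```text
t: 9.58
ee_pos: [0.6051, -0.1239, 0.1343]
tool_rot: [-0.002, 0.66, 0.751, -0.001]
force: [0.8, -0.4, -0.2]
opening: 0.0597
gripper_force: 0.0
```

Emit:
{"method": "carry_out", "body": {
  "targets": [
    [[0,0,0.029,-0.753,-0.206,0.037,0.7],[0,0,0.029,-0.753,-0.206,0.037,0.7],[0,0,0.029,-0.753,-0.206,0.037,0.7],[0,0,0.029,-0.753,-0.206,0.037,0.7],[0,0,0.029,-0.753,-0.206,0.037,0.7]]
  ]
}}

```text
t: 10.0
ee_pos: [0.5896, -0.239, 0.1288]
tool_rot: [-0.002, 0.677, 0.736, -0.0]
force: [0.1, 0.9, 0.6]
opening: 0.06
gripper_force: 0.0
```

Emit:
{"method": "carry_out", "body": {
  "targets": [
    [[0,0,0,0,0,0.25,0.7],[0,0,0,0,0,0.45,0.7],[0,0,0,0,0,0.6,0.7],[0,0,0,0,0,0.65,0.7],[0,0,0,0,0,0.65,0.7]]
  ]
}}

```text
t: 10.42
ee_pos: [0.5889, -0.2349, 0.0298]
tool_rot: [-0.004, 0.675, 0.738, -0.001]
force: [-0.2, -0.3, 0.5]
opening: 0.0597
gripper_force: 0.0
```

Run:
```python
from h import *
import pickle
arm.get_image("wrist")
st=arm.get_state(); im=arm.get_image("wrist")
pickle.dump((T_wc("wrist",st),im),open("w4.pkl","wb"))
cv2.imwrite("pics/w4.png",cv2.resize(im[:,:,::-1],(800,600),interpolation=cv2.INTER_CUBIC))
print(st["ee_pos"],st["opening"],st["tool_rot"])
```

```text
[ 0.59050638 -0.23606294  0.03223614] 0.059840526946573144 [-1.58916744e-03  6.75143743e-01  7.37684446e-01 -2.42392638e-04]
```

View pics/w4.png

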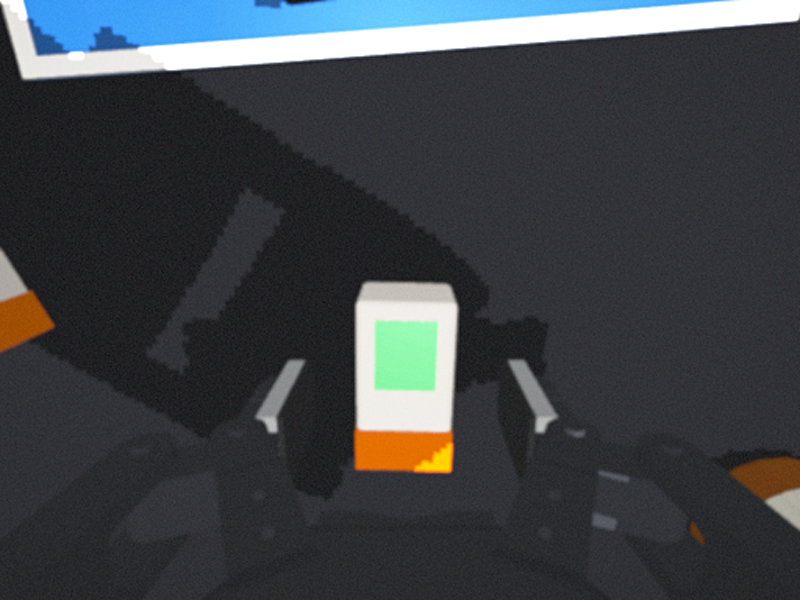

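Emit:
{"method": "carry_out", "body": {
  "targets": [
    [[0,0,0,0,0,0.08,0.7],[0,0,0,0,0,0.13,0.7],[0,0,0,0,0,0.13,0.7],[0,0,0,0,0,0.13,0.4]]
  ]
}}

```text
t: 10.85
ee_pos: [0.5908, -0.2376, 0.0137]
tool_rot: [-0.0, 0.676, 0.737, -0.0]
force: [-0.2, -0.9, 1.2]
opening: 0.0489
gripper_force: 0.0
```

Emit:
{"method": "carry_out", "body": {
  "targets": [
    [[0,0,0,0,0,0,0],[0,0,0,0,0,0,0],[0,0,0,0,0,0,0],[0,0,0,0,0,0,0]]
  ]
}}

```text
t: 11.18
ee_pos: [0.5915, -0.2382, 0.0147]
tool_rot: [0.001, 0.676, 0.737, 0.0]
force: [0.8, -0.2, 2.0]
opening: 0.0306
gripper_force: 61.7
```

Emit:
{"method": "carry_out", "body": {
  "targets": [
    [[0,0,0,0,0,-0.2,0],[0,0,0,0,0,-0.4,0],[0,0,0,0,0,-0.6,0],[0,0,0,0,0,-0.7,0],[0,0,0,0,0,-0.72,0]]
  ]
}}

```text
t: 11.6
ee_pos: [0.5932, -0.239, 0.1267]
tool_rot: [0.004, 0.676, 0.737, 0.001]
force: [0.7, -0.7, 1.0]
opening: 0.0312
gripper_force: 61.5
```

Emit:
{"method": "carry_out", "body": {
  "targets": [
    [[0,0,-0.044,0.59,-0.091,0,0],[0,0,-0.044,0.59,-0.091,0,0],[0,0,-0.044,0.59,-0.091,0,0]]
  ]
}}

```text
t: 11.85
ee_pos: [0.5666, -0.1455, 0.1193]
tool_rot: [-0.004, 0.65, 0.76, -0.0]
force: [-0.1, 0.4, -0.4]
opening: 0.0307
gripper_force: 61.5
```

Emit:
{"method": "carry_out", "body": {
  "targets": [
    [[0,0,-0.043,0.25,-0.022,0,0],[0,0,-0.043,0.45,-0.04,0,0],[0,0,-0.043,0.594,-0.053,0,0],[0,0,-0.043,0.594,-0.053,0,0],[0,0,-0.043,0.594,-0.053,0,0]]
  ]
}}

```text
t: 12.27
ee_pos: [0.5474, -0.063, 0.1207]
tool_rot: [-0.001, 0.625, 0.78, -0.001]
force: [0.1, -0.1, -0.6]
opening: 0.0305
gripper_force: 61.5
```

Run:
```python
from h import *
for i in range(5): arm.get_image("wrist")
st=arm.get_state(); im=arm.get_image("wrist")
cv2.imwrite("pics/w5.png",cv2.resize(im[:,:,::-1],(640,480),interpolation=cv2.INTER_CUBIC))
print(st["ee_pos"],st["opening"],st["tool_rot"],st["t"])
s=plan([.5473,-.0641,.026],12.5)
```

```text
[ 0.54861698 -0.06506008  0.12183432] 0.030836763539649197 [ 9.10132807e-06  6.26735330e-01  7.79232198e-01 -8.29889958e-05] 12.5167
[0.0, 0.0, -0.001, 0.008, -0.007, 0.639]
-> [ 0.547 -0.064  0.026]
```

View pics/w5.png

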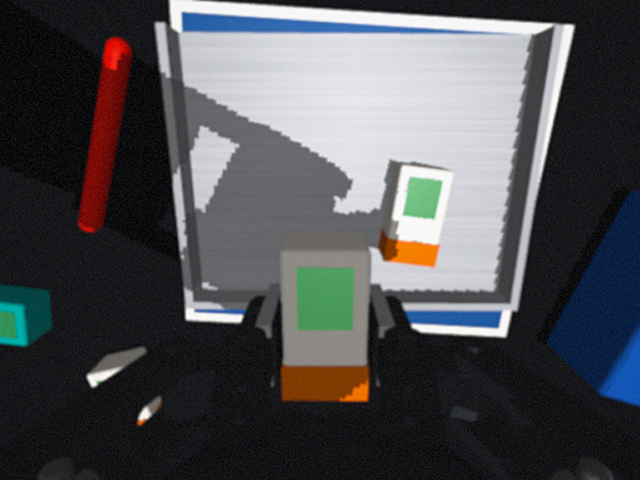

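Emit:
{"method": "carry_out", "body": {
  "targets": [
    [[0,0,0,0,0,0.2,0],[0,0,0,0,0,0.4,0],[0,0,0,0,0,0.55,0],[0,0,0,0,0,0.61,0],[0,0,0,0,0,0.62,0]]
  ]
}}

```text
t: 12.98
ee_pos: [0.5466, -0.064, 0.0265]
tool_rot: [-0.002, 0.627, 0.779, -0.001]
force: [0.2, -1.0, 0.1]
opening: 0.0306
gripper_force: 61.5
```

Emit:
{"method": "carry_out", "body": {
  "targets": [
    [[0,0,0,0,0,0,0],[0,0,0,0,0,0.02,0],[0,0,0,0,0,0.035,0],[0,0,0,0,0,0.035,0],[0,0,0,0,0,0.035,0]]
  ]
}}

```text
t: 13.4
ee_pos: [0.5489, -0.0641, 0.0246]
tool_rot: [0.001, 0.626, 0.78, 0.0]
force: [-0.1, -0.2, 0.3]
opening: 0.031
gripper_force: 61.5
```

Emit:
{"method": "carry_out", "body": {
  "targets": [
    [[0,0,0,0,0,0,0.5],[0,0,0,0,0,0,0.5],[0,0,0,0,0,0,0.5]]
  ]
}}

```text
t: 13.65
ee_pos: [0.5486, -0.064, 0.0242]
tool_rot: [0.0, 0.626, 0.78, 0.0]
force: [-0.7, -0.0, -0.6]
opening: 0.0428
gripper_force: 0.0
```

Emit:
{"method": "carry_out", "body": {
  "targets": [
    [[0,0,0,0,0,-0.1,0.5],[0,0,0,0,0,-0.3,0.5],[0,0,0,0,0,-0.5,0.7],[0,0,0,0,0,-0.6,0.7],[0,0,0,0,0,-0.6,0.7]]
  ]
}}

```text
t: 14.07
ee_pos: [0.5514, -0.0648, 0.1187]
tool_rot: [0.004, 0.626, 0.78, 0.002]
force: [0.9, 0.5, 0.2]
opening: 0.0598
gripper_force: 0.0
```

Run:
```python
from h import *
for i in range(4): arm.get_image("wrist")
st=arm.get_state(); print(st["ee_pos"])
s=plan([.433,-.2175,.11],27)
s=plan([.433,-.2175,.013],27,start=s)
print("lift");s=plan([.433,-.2175,.12],27,start=s)
s=plan([.5322,.0042,.12],12.5,start=s)
s=plan([.5322,.0042,.023],12.5,start=s)
```

```text
[ 0.54716573 -0.06360786  0.11206734]
[-0.001, -0.001, -0.085, -0.419, -0.482, 0.008]
[-0.001, 0.0, -0.084, -0.354, -0.532, 0.007]
-> [ 0.433 -0.218  0.11 ]
[0.0, 0.0, 0.0, 0.0, 0.0, 0.647]
-> [ 0.433 -0.217  0.013]
lift
[0.0, 0.0, 0.0, 0.0, 0.0, -0.714]
-> [ 0.433 -0.218  0.12 ]
[0.0, 0.0, 0.084, 0.509, 0.63, 0.001]
[0.0, 0.0, 0.085, 0.583, 0.561, 0.0]
-> [0.532 0.004 0.12 ]
[0.0, 0.0, 0.0, 0.0, 0.0, 0.647]
-> [0.532 0.004 0.023]
```

Emit:
{"method": "carry_out", "body": {
  "targets": [
    [[0,0,-0.085,-0.419,-0.482,0.008,0.8],[0,0,-0.085,-0.419,-0.482,0.008,0.8],[0,0,-0.085,-0.419,-0.482,0.008,0.8]]
  ]
}}

```text
t: 14.52
ee_pos: [0.4881, -0.1422, 0.1101]
tool_rot: [-0.002, 0.575, 0.818, -0.001]
force: [0.6, 0.9, -0.4]
opening: 0.068
gripper_force: 0.0
```

Emit:
{"method": "carry_out", "body": {
  "targets": [
    [[0,0,-0.084,-0.354,-0.532,0.007,0.8],[0,0,-0.084,-0.354,-0.532,0.007,0.8],[0,0,-0.084,-0.354,-0.532,0.007,0.8],[0,0,-0.084,-0.354,-0.532,0.007,0.8],[0,0,-0.084,-0.354,-0.532,0.007,0.8]]
  ]
}}

```text
t: 14.93
ee_pos: [0.433, -0.2178, 0.11]
tool_rot: [-0.002, 0.524, 0.852, 0.0]
force: [0.2, 0.2, -0.8]
opening: 0.0682
gripper_force: 0.0
```

Emit:
{"method": "carry_out", "body": {
  "targets": [
    [[0,0,0,0,0,0.2,0.8],[0,0,0,0,0,0.4,0.8],[0,0,0,0,0,0.55,0.8],[0,0,0,0,0,0.62,0.8],[0,0,0,0,0,0.647,0.8]]
  ]
}}

```text
t: 15.35
ee_pos: [0.4331, -0.2156, 0.0118]
tool_rot: [-0.003, 0.522, 0.853, 0.0]
force: [-0.4, 0.1, 0.5]
opening: 0.0681
gripper_force: 0.0
```

Emit:
{"method": "carry_out", "body": {
  "targets": [
    [[0,0,0,0,0,0,0.8],[0,0,0,0,0,0,0.8],[0,0,0,0,0,0,0.4]]
  ]
}}

```text
t: 15.6
ee_pos: [0.4354, -0.2185, 0.0159]
tool_rot: [0.001, 0.522, 0.853, -0.0]
force: [-0.4, 0.8, -0.1]
opening: 0.0576
gripper_force: 0.0
```

Emit:
{"method": "carry_out", "body": {
  "targets": [
    [[0,0,0,0,0,0,0],[0,0,0,0,0,0,0],[0,0,0,0,0,0,0],[0,0,0,0,0,0,0]]
  ]
}}

```text
t: 15.93
ee_pos: [0.4352, -0.2187, 0.0159]
tool_rot: [0.001, 0.523, 0.853, -0.0]
force: [0.2, 0.4, 6.5]
opening: 0.0311
gripper_force: 60.8
```

Emit:
{"method": "carry_out", "body": {
  "targets": [
    [[0,0,0,0,0,-0.2,0],[0,0,0,0,0,-0.4,0],[0,0,0,0,0,-0.6,0],[0,0,0,0,0,-0.7,0],[0,0,0,0,0,-0.714,0]]
  ]
}}

```text
t: 16.35
ee_pos: [0.4361, -0.2194, 0.1255]
tool_rot: [0.004, 0.523, 0.853, -0.0]
force: [0.4, 0.4, 0.2]
opening: 0.0308
gripper_force: 60.0
```

Emit:
{"method": "carry_out", "body": {
  "targets": [
    [[0,0,0.084,0.509,0.63,0,0],[0,0,0.084,0.509,0.63,0,0],[0,0,0.084,0.509,0.63,0,0]]
  ]
}}

```text
t: 16.6
ee_pos: [0.4823, -0.1078, 0.1203]
tool_rot: [-0.001, 0.577, 0.817, -0.0]
force: [1.3, -0.4, -0.3]
opening: 0.0309
gripper_force: 60.0
```

Emit:
{"method": "carry_out", "body": {
  "targets": [
    [[0,0,0.085,0.25,0.24,0,0],[0,0,0.085,0.45,0.43,0,0],[0,0,0.085,0.583,0.561,0,0],[0,0,0.085,0.583,0.561,0,0],[0,0,0.085,0.583,0.561,0,0]]
  ]
}}

```text
t: 17.02
ee_pos: [0.5319, 0.0043, 0.1198]
tool_rot: [-0.001, 0.624, 0.781, -0.001]
force: [-0.3, -1.0, -0.6]
opening: 0.031
gripper_force: 60.0
```

Emit:
{"method": "carry_out", "body": {
  "targets": [
    [[0,0,0,0,0,0.2,0],[0,0,0,0,0,0.4,0],[0,0,0,0,0,0.55,0],[0,0,0,0,0,0.61,0],[0,0,0,0,0,0.63,0]]
  ]
}}

```text
t: 17.43
ee_pos: [0.5299, 0.0013, 0.0242]
tool_rot: [-0.003, 0.627, 0.779, -0.002]
force: [-0.5, -0.2, 0.5]
opening: 0.031
gripper_force: 60.0
```

Emit:
{"method": "carry_out", "body": {
  "targets": [
    [[0,0,0,0,0,0,0],[0,0,0,0,0,0.02,0],[0,0,0,0,0,0.024,0],[0,0,0,0,0,0.024,0],[0,0,0,0,0,0.024,0.5]]
  ]
}}

```text
t: 17.85
ee_pos: [0.5333, 0.0019, 0.0245]
tool_rot: [0.001, 0.626, 0.78, 0.0]
force: [-0.4, 0.7, -0.7]
opening: 0.0414
gripper_force: 0.0
```

Emit:
{"method": "carry_out", "body": {
  "targets": [
    [[0,0,0,0,0,0,0.5],[0,0,0,0,0,0,0.5]]
  ]
}}

```text
t: 18.02
ee_pos: [0.533, 0.002, 0.0241]
tool_rot: [0.001, 0.626, 0.78, 0.0]
force: [0.6, -0.0, 0.5]
opening: 0.0426
gripper_force: 0.0
```

Emit:
{"method": "carry_out", "body": {
  "targets": [
    [[0,0,0,0,0,-0.1,0.5],[0,0,0,0,0,-0.3,0.5],[0,0,0,0,0,-0.5,0.7],[0,0,0,0,0,-0.6,0.7],[0,0,0,0,0,-0.6,0.7]]
  ]
}}

```text
t: 18.43
ee_pos: [0.5357, 0.0016, 0.1184]
tool_rot: [0.004, 0.626, 0.78, 0.002]
force: [0.6, 0.5, 0.5]
opening: 0.0599
gripper_force: 0.0
```

Run:
```python
from h import *
for i in range(4): arm.get_image("wrist")
st=arm.get_state(); print(st["ee_pos"])
im=arm.get_image("scene"); c=im[170:330,100:360]
cv2.imwrite("pics/s2.png",cv2.resize(c[:,:,::-1],(780,480),interpolation=cv2.INTER_CUBIC))
s=plan([.574,-.3955,.12],52.5)
s=plan([.574,-.3955,.014],52.5,start=s)
print("lift");s=plan([.574,-.3955,.12],52.5,start=s)
s=plan([.4966,-.0753,.12],12.5,start=s)
```

```text
[0.53140499 0.00226336 0.11185796]
[-0.001, -0.001, -0.155, -0.884, -0.098, -0.02]
[0.0, 0.0, -0.156, -0.837, -0.299, -0.018]
[-0.001, -0.001, -0.155, -0.745, -0.485, -0.019]
-> [ 0.574 -0.395  0.12 ]
[0.0, 0.0, 0.0, 0.0, 0.0, 0.707]
-> [ 0.574 -0.396  0.014]
lift
[0.0, 0.0, 0.0, 0.0, 0.0, -0.707]
-> [ 0.574 -0.395  0.12 ]
[0.0, 0.0, 0.155, 0.569, 0.46, 0.0]
[0.0, 0.0, 0.155, 0.661, 0.316, -0.001]
[0.0, 0.0, 0.156, 0.715, 0.156, 0.0]
-> [ 0.497 -0.075  0.12 ]
```

View pics/s2.png

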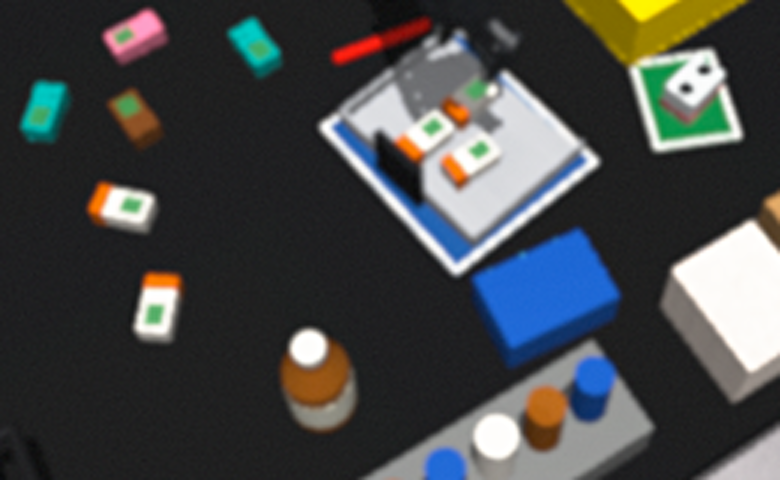

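Emit:
{"method": "carry_out", "body": {
  "targets": [
    [[0,0,-0.155,-0.884,-0.098,-0.02,0.8],[0,0,-0.155,-0.884,-0.098,-0.02,0.8],[0,0,-0.155,-0.884,-0.098,-0.02,0.8],[0,0,-0.155,-0.884,-0.098,-0.02,0.8]]
  ]
}}

```text
t: 19.02
ee_pos: [0.5468, -0.1347, 0.1154]
tool_rot: [-0.0, 0.533, 0.846, -0.001]
force: [1.4, -0.4, 0.5]
opening: 0.0684
gripper_force: 0.0
```

Emit:
{"method": "carry_out", "body": {
  "targets": [
    [[0,0,-0.156,-0.837,-0.299,-0.018,0.8],[0,0,-0.156,-0.837,-0.299,-0.018,0.8],[0,0,-0.156,-0.837,-0.299,-0.018,0.8],[0,0,-0.156,-0.837,-0.299,-0.018,0.8]]
  ]
}}

```text
t: 19.35
ee_pos: [0.5609, -0.2683, 0.1183]
tool_rot: [0.0, 0.431, 0.902, -0.001]
force: [-1.3, -0.3, 0.2]
opening: 0.0683
gripper_force: 0.0
```

Emit:
{"method": "carry_out", "body": {
  "targets": [
    [[0,0,-0.155,-0.745,-0.485,-0.019,0.8],[0,0,-0.155,-0.745,-0.485,-0.019,0.8],[0,0,-0.155,-0.745,-0.485,-0.019,0.8],[0,0,-0.155,-0.745,-0.485,-0.019,0.8],[0,0,-0.155,-0.745,-0.485,-0.019,0.8]]
  ]
}}

```text
t: 19.77
ee_pos: [0.5746, -0.3979, 0.1204]
tool_rot: [-0.001, 0.323, 0.946, 0.0]
force: [0.5, 0.6, 0.5]
opening: 0.0683
gripper_force: 0.0
```

Emit:
{"method": "carry_out", "body": {
  "targets": [
    [[0,0,0,0,0,0.2,0.8],[0,0,0,0,0,0.4,0.8],[0,0,0,0,0,0.6,0.8],[0,0,0,0,0,0.68,0.8],[0,0,0,0,0,0.707,0.8]]
  ]
}}

```text
t: 20.18
ee_pos: [0.5731, -0.3916, 0.0112]
tool_rot: [-0.004, 0.321, 0.947, 0.002]
force: [-0.2, 0.2, -0.6]
opening: 0.0683
gripper_force: 0.0
```

Emit:
{"method": "carry_out", "body": {
  "targets": [
    [[0,0,0,0,0,0,0.8],[0,0,0,0,0,0,0.8],[0,0,0,0,0,0,0.4]]
  ]
}}

```text
t: 20.43
ee_pos: [0.5768, -0.3965, 0.0187]
tool_rot: [0.002, 0.321, 0.947, -0.001]
force: [0.3, -0.1, -0.3]
opening: 0.0577
gripper_force: 0.0
```

Emit:
{"method": "carry_out", "body": {
  "targets": [
    [[0,0,0,0,0,0,0],[0,0,0,0,0,0,0],[0,0,0,0,0,0,0],[0,0,0,0,0,0,0]]
  ]
}}

```text
t: 20.77
ee_pos: [0.5764, -0.3969, 0.0183]
tool_rot: [0.002, 0.321, 0.947, -0.001]
force: [-0.0, 0.7, 5.6]
opening: 0.0305
gripper_force: 61.7
```

Emit:
{"method": "carry_out", "body": {
  "targets": [
    [[0,0,0,0,0,-0.2,0],[0,0,0,0,0,-0.4,0],[0,0,0,0,0,-0.6,0],[0,0,0,0,0,-0.69,0],[0,0,0,0,0,-0.707,0]]
  ]
}}

```text
t: 21.18
ee_pos: [0.5769, -0.3973, 0.1265]
tool_rot: [0.003, 0.321, 0.947, -0.002]
force: [-0.2, -0.1, -0.3]
opening: 0.0307
gripper_force: 61.0
```

Emit:
{"method": "carry_out", "body": {
  "targets": [
    [[0,0,0.155,0.569,0.46,0,0],[0,0,0.155,0.569,0.46,0,0],[0,0,0.155,0.569,0.46,0,0],[0,0,0.155,0.569,0.46,0,0]]
  ]
}}

```text
t: 21.52
ee_pos: [0.5467, -0.283, 0.1182]
tool_rot: [-0.004, 0.428, 0.904, 0.001]
force: [1.7, -0.6, -1.2]
opening: 0.0307
gripper_force: 61.0
```

Emit:
{"method": "carry_out", "body": {
  "targets": [
    [[0,0,0.155,0.661,0.316,0,0],[0,0,0.155,0.661,0.316,0,0],[0,0,0.155,0.661,0.316,0,0],[0,0,0.155,0.661,0.316,0,0]]
  ]
}}

```text
t: 21.85
ee_pos: [0.5209, -0.1774, 0.119]
tool_rot: [-0.004, 0.529, 0.848, 0.0]
force: [-0.8, -0.2, -0.8]
opening: 0.0308
gripper_force: 61.0
```

Emit:
{"method": "carry_out", "body": {
  "targets": [
    [[0,0,0.156,0.25,0.055,0,0],[0,0,0.156,0.5,0.11,0,0],[0,0,0.156,0.715,0.156,0,0],[0,0,0.156,0.715,0.156,0,0],[0,0,0.156,0.715,0.156,0,0]]
  ]
}}

```text
t: 22.27
ee_pos: [0.4973, -0.0748, 0.1208]
tool_rot: [-0.001, 0.625, 0.781, -0.0]
force: [0.5, -0.3, -0.6]
opening: 0.0306
gripper_force: 61.0
```

Emit:
{"method": "carry_out", "body": {
  "targets": [
    [[0,0,0,0,0,0.2,0],[0,0,0,0,0,0.4,0],[0,0,0,0,0,0.55,0],[0,0,0,0,0,0.61,0],[0,0,0,0,0,0.63,0]]
  ]
}}

```text
t: 22.68
ee_pos: [0.497, -0.0766, 0.026]
tool_rot: [-0.002, 0.627, 0.779, -0.001]
force: [-4.4, 1.2, 11.8]
opening: 0.0306
gripper_force: 62.7
```

Emit:
{"method": "carry_out", "body": {
  "targets": [
    [[0,0,0,0,0,0,0],[0,0,0,0,0,0.015,0],[0,0,0,0,0,0.02,0],[0,0,0,0,0,0.02,0],[0,0,0,0,0,0.02,0.5]]
  ]
}}

```text
t: 23.1
ee_pos: [0.4992, -0.0766, 0.0257]
tool_rot: [0.001, 0.626, 0.779, 0.0]
force: [-0.2, 0.1, -0.1]
opening: 0.0416
gripper_force: 0.0
```

Emit:
{"method": "carry_out", "body": {
  "targets": [
    [[0,0,0,0,0,0,0.5],[0,0,0,0,0,0,0.5]]
  ]
}}

```text
t: 23.27
ee_pos: [0.4982, -0.0759, 0.0247]
tool_rot: [0.0, 0.626, 0.78, 0.0]
force: [0.2, -0.8, -0.4]
opening: 0.0427
gripper_force: 0.0
```

Emit:
{"method": "carry_out", "body": {
  "targets": [
    [[0,0,0,0,0,-0.1,0.5],[0,0,0,0,0,-0.3,0.5],[0,0,0,0,0,-0.5,0.7],[0,0,0,0,0,-0.6,0.7],[0,0,0,0,0,-0.6,0.7]]
  ]
}}

```text
t: 23.68
ee_pos: [0.5008, -0.0766, 0.1189]
tool_rot: [0.004, 0.626, 0.78, 0.001]
force: [-0.2, -0.6, -0.3]
opening: 0.06
gripper_force: 0.0
```

Run:
```python
from h import *
for i in range(4): arm.get_image("wrist")
st=arm.get_state(); print(st["ee_pos"])
s=plan([.449,-.383,.12],-41.5)
s=plan([.449,-.383,.014],-41.5,start=s)
print("lift");s=plan([.449,-.383,.12],-41.5,start=s)
s=plan([.4815,-.0070,.12],12.5,start=s)
```

```text
[ 0.49673217 -0.0751617   0.11279885]
[-0.001, 0.0, 0.209, -0.645, -0.251, -0.016]
[0.0, 0.0, 0.21, -0.691, -0.04, -0.017]
[-0.001, 0.0, 0.209, -0.67, 0.176, -0.017]
-> [ 0.449 -0.383  0.12 ]
[0.0, 0.0, 0.0, 0.0, 0.0, 0.707]
-> [ 0.449 -0.383  0.014]
lift
[0.0, 0.0, 0.0, 0.0, 0.0, -0.707]
-> [ 0.449 -0.383  0.12 ]
[0.0, 0.0, -0.209, 0.674, -0.5, 0.0]
[0.0, 0.0, -0.21, 0.794, -0.268, 0.001]
[0.0, 0.0, -0.209, 0.839, -0.008, 0.0]
-> [ 0.481 -0.007  0.12 ]
```

Emit:
{"method": "carry_out", "body": {
  "targets": [
    [[0,0,0.209,-0.645,-0.251,-0.016,0.85],[0,0,0.209,-0.645,-0.251,-0.016,0.85],[0,0,0.209,-0.645,-0.251,-0.016,0.85],[0,0,0.209,-0.645,-0.251,-0.016,0.85]]
  ]
}}

```text
t: 24.22
ee_pos: [0.4809, -0.1812, 0.1154]
tool_rot: [-0.001, 0.742, 0.67, -0.001]
force: [0.5, 0.3, 0.3]
opening: 0.0725
gripper_force: 0.0
```

Emit:
{"method": "carry_out", "body": {
  "targets": [
    [[0,0,0.21,-0.691,-0.04,-0.017,0.85],[0,0,0.21,-0.691,-0.04,-0.017,0.85],[0,0,0.21,-0.691,-0.04,-0.017,0.85],[0,0,0.21,-0.691,-0.04,-0.017,0.85]]
  ]
}}

```text
t: 24.55
ee_pos: [0.4653, -0.2835, 0.1183]
tool_rot: [-0.0, 0.838, 0.546, -0.0]
force: [-0.2, -0.1, -0.1]
opening: 0.0727
gripper_force: 0.0
```

Emit:
{"method": "carry_out", "body": {
  "targets": [
    [[0,0,0.209,-0.67,0.176,-0.017,0.85],[0,0,0.209,-0.67,0.176,-0.017,0.85],[0,0,0.209,-0.67,0.176,-0.017,0.85],[0,0,0.209,-0.67,0.176,-0.017,0.85],[0,0,0.209,-0.67,0.176,-0.017,0.85]]
  ]
}}

```text
t: 24.97
ee_pos: [0.4497, -0.3824, 0.1203]
tool_rot: [-0.002, 0.912, 0.411, -0.0]
force: [0.2, 0.2, 0.3]
opening: 0.0725
gripper_force: 0.0
```

Emit:
{"method": "carry_out", "body": {
  "targets": [
    [[0,0,0,0,0,0.2,0.85],[0,0,0,0,0,0.4,0.85],[0,0,0,0,0,0.6,0.85],[0,0,0,0,0,0.68,0.85],[0,0,0,0,0,0.707,0.85]]
  ]
}}

```text
t: 25.38
ee_pos: [0.4487, -0.3792, 0.0121]
tool_rot: [-0.004, 0.911, 0.412, -0.001]
force: [-0.2, 0.3, -0.1]
opening: 0.0725
gripper_force: 0.0
```

Emit:
{"method": "carry_out", "body": {
  "targets": [
    [[0,0,0,0,0,0,0.85],[0,0,0,0,0,0,0.85],[0,0,0,0,0,0,0.4]]
  ]
}}

```text
t: 25.63
ee_pos: [0.4515, -0.3843, 0.0181]
tool_rot: [0.002, 0.912, 0.411, 0.001]
force: [1.0, -0.6, 1.1]
opening: 0.0623
gripper_force: 0.0
```

Emit:
{"method": "carry_out", "body": {
  "targets": [
    [[0,0,0,0,0,0,0],[0,0,0,0,0,0,0],[0,0,0,0,0,0,0],[0,0,0,0,0,0,0]]
  ]
}}

```text
t: 25.97
ee_pos: [0.451, -0.3845, 0.0177]
tool_rot: [0.001, 0.912, 0.411, 0.0]
force: [-0.0, 0.2, 4.8]
opening: 0.0308
gripper_force: 62.1
```

Emit:
{"method": "carry_out", "body": {
  "targets": [
    [[0,0,0,0,0,-0.2,0],[0,0,0,0,0,-0.4,0],[0,0,0,0,0,-0.6,0],[0,0,0,0,0,-0.69,0],[0,0,0,0,0,-0.707,0]]
  ]
}}

```text
t: 26.38
ee_pos: [0.4516, -0.3852, 0.1258]
tool_rot: [0.003, 0.912, 0.411, 0.001]
force: [0.9, -1.2, -0.4]
opening: 0.0306
gripper_force: 61.4
```

Emit:
{"method": "carry_out", "body": {
  "targets": [
    [[0,0,-0.209,0.674,-0.5,0,0],[0,0,-0.209,0.674,-0.5,0,0],[0,0,-0.209,0.674,-0.5,0,0],[0,0,-0.209,0.674,-0.5,0,0]]
  ]
}}

```text
t: 26.72
ee_pos: [0.459, -0.2508, 0.1185]
tool_rot: [-0.005, 0.835, 0.551, -0.0]
force: [0.1, -0.2, -1.0]
opening: 0.0305
gripper_force: 61.4
```

Emit:
{"method": "carry_out", "body": {
  "targets": [
    [[0,0,-0.21,0.794,-0.268,0,0],[0,0,-0.21,0.794,-0.268,0,0],[0,0,-0.21,0.794,-0.268,0,0],[0,0,-0.21,0.794,-0.268,0,0]]
  ]
}}

```text
t: 27.05
ee_pos: [0.4698, -0.1264, 0.1192]
tool_rot: [-0.003, 0.738, 0.675, -0.0]
force: [-0.4, 0.5, -1.7]
opening: 0.0307
gripper_force: 61.5
```

Emit:
{"method": "carry_out", "body": {
  "targets": [
    [[0,0,-0.209,0.25,0,0,0],[0,0,-0.209,0.5,0,0,0],[0,0,-0.209,0.74,-0.008,0,0],[0,0,-0.209,0.839,-0.008,0,0],[0,0,-0.209,0.839,-0.008,0,0]]
  ]
}}

```text
t: 27.47
ee_pos: [0.4813, -0.0047, 0.1201]
tool_rot: [-0.002, 0.625, 0.781, -0.001]
force: [0.1, 0.7, -0.2]
opening: 0.0307
gripper_force: 61.5
```

Emit:
{"method": "carry_out", "body": {
  "targets": [
    [[0,0,0,0,0,0.2,0],[0,0,0,0,0,0.4,0],[0,0,0,0,0,0.52,0],[0,0,0,0,0,0.59,0],[0,0,0,0,0,0.61,0]]
  ]
}}

```text
t: 27.88
ee_pos: [0.4804, -0.0079, 0.0276]
tool_rot: [-0.003, 0.627, 0.779, -0.001]
force: [0.8, 0.6, -0.4]
opening: 0.0306
gripper_force: 61.5
```

Emit:
{"method": "carry_out", "body": {
  "targets": [
    [[0,0,0,0,0,0,0],[0,0,0,0,0,0.015,0],[0,0,0,0,0,0.03,0],[0,0,0,0,0,0.03,0],[0,0,0,0,0,0.03,0.5]]
  ]
}}

```text
t: 28.3
ee_pos: [0.4832, -0.0075, 0.0268]
tool_rot: [0.001, 0.626, 0.78, 0.0]
force: [-0.2, 0.3, 0.0]
opening: 0.0415
gripper_force: 0.0
```

Emit:
{"method": "carry_out", "body": {
  "targets": [
    [[0,0,0,0,0,0,0.5],[0,0,0,0,0,0,0.5]]
  ]
}}

```text
t: 28.47
ee_pos: [0.483, -0.0074, 0.0266]
tool_rot: [0.001, 0.626, 0.78, 0.0]
force: [-0.7, -0.2, 0.1]
opening: 0.0426
gripper_force: 0.0
```

Emit:
{"method": "carry_out", "body": {
  "targets": [
    [[0,0,0,0,0,-0.1,0.5],[0,0,0,0,0,-0.3,0.5],[0,0,0,0,0,-0.5,0.7],[0,0,0,0,0,-0.7,0.7],[0,0,0,0,0,-0.8,0.7]]
  ]
}}

```text
t: 28.88
ee_pos: [0.4845, -0.0077, 0.1503]
tool_rot: [0.003, 0.626, 0.78, 0.001]
force: [1.0, -0.2, -0.2]
opening: 0.0597
gripper_force: 0.0
```

Run:
```python
from h import *
for i in range(4): arm.get_image("wrist")
st=arm.get_state(); print(st["ee_pos"])
s=plan([.535,-.12,.25],-77.5)
```

```text
[ 0.48240375 -0.00730023  0.14585749]
[0.0, 0.0, 0.349, -0.27, 0.06, -0.231]
[0.0, 0.0, 0.349, -0.203, 0.187, -0.232]
[0.0, 0.0, 0.349, -0.083, 0.264, -0.231]
-> [ 0.535 -0.12   0.25 ]
```

Emit:
{"method": "carry_out", "body": {
  "targets": [
    [[0,0,0.349,-0.27,0.06,-0.231,0.6],[0,0,0.349,-0.27,0.06,-0.231,0.6],[0,0,0.349,-0.27,0.06,-0.231,0.6],[0,0,0.349,-0.27,0.06,-0.231,0.6],[0,0,0.349,-0.27,0.06,-0.231,0.6]]
  ]
}}

```text
t: 29.5
ee_pos: [0.499, -0.045, 0.1784]
tool_rot: [-0.002, 0.808, 0.59, -0.001]
force: [-0.8, 0.4, 0.2]
opening: 0.051
gripper_force: 0.0
```

Emit:
{"method": "carry_out", "body": {
  "targets": [
    [[0,0,0.349,-0.203,0.187,-0.232,0.6],[0,0,0.349,-0.203,0.187,-0.232,0.6],[0,0,0.349,-0.203,0.187,-0.232,0.6],[0,0,0.349,-0.203,0.187,-0.232,0.6],[0,0,0.349,-0.203,0.187,-0.232,0.6]]
  ]
}}

```text
t: 29.92
ee_pos: [0.517, -0.0823, 0.2136]
tool_rot: [-0.001, 0.932, 0.362, -0.001]
force: [0.2, -0.1, 0.6]
opening: 0.051
gripper_force: 0.0
```

Emit:
{"method": "carry_out", "body": {
  "targets": [
    [[0,0,0.349,-0.083,0.264,-0.231,0.6],[0,0,0.349,-0.083,0.264,-0.231,0.6],[0,0,0.349,-0.083,0.264,-0.231,0.6],[0,0,0.349,-0.083,0.264,-0.231,0.6],[0,0,0.349,-0.083,0.264,-0.231,0.6]]
  ]
}}

```text
t: 30.33
ee_pos: [0.5348, -0.1199, 0.2486]
tool_rot: [-0.001, 0.994, 0.109, -0.001]
force: [-0.1, 0.6, 0.4]
opening: 0.0512
gripper_force: 0.0
```

Run:
```python
from h import *
import pickle
for i in range(4): arm.get_image("wrist")
st=arm.get_state(); im=arm.get_image("wrist")
pickle.dump((T_wc("wrist",st),im),open("w6.pkl","wb"))
cv2.imwrite("pics/w6.png",cv2.resize(im[:,:,::-1],(800,600),interpolation=cv2.INTER_CUBIC))
print(st["ee_pos"],st["opening"],st["tool_rot"],st["joint_pos"])
```

```text
[ 0.53488573 -0.11968715  0.24917905] 0.05133494737347875 [-3.88013130e-04  9.93854560e-01  1.10690957e-01 -6.89536961e-04] [-4.05275382e-01  1.71533040e-03  1.88197057e+00 -6.05172068e-06
  1.25948917e+00  9.43686227e-01]
```

View pics/w6.png

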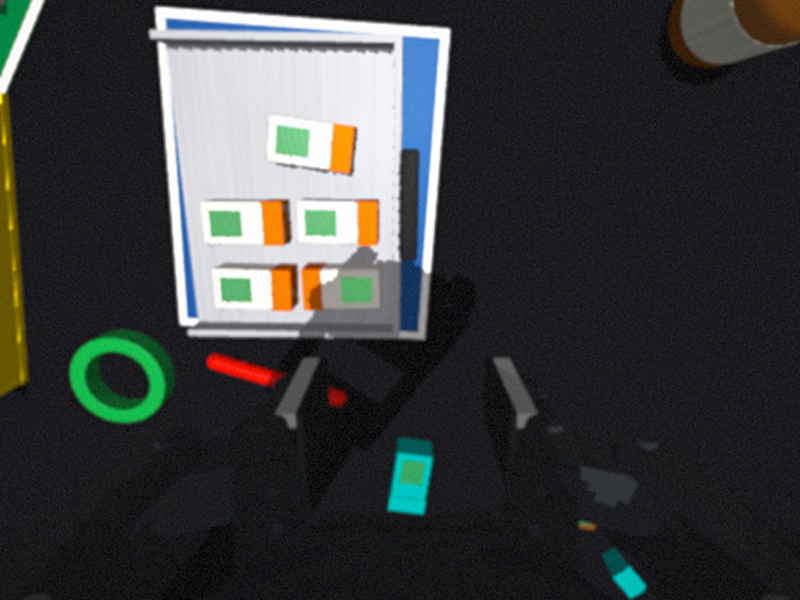

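Run:
```python
from h import *
import pickle
np.set_printoptions(precision=4,suppress=True)
T1,_=pickle.load(open("w1.pkl","rb"));T,_=pickle.load(open("w6.pkl","rb"));s=1.5625
H=[atz("wrist",u,.083,T,s) for u in [(402,150),(418,150),(416,260),(400,260)]]
print(H,np.mean(H,0)); d=(H[0]+H[1]-H[2]-H[3])/2; print(np.degrees(np.arctan2(d[1],d[0])),np.linalg.norm(d))
print("rearwall inner",[atz("wrist",u,.028,T,s) for u in [(394,42),(392,327)]])
print("bin near edge w1",[atz("wrist",u,.1,T1,s) for u in [(70,83),(101,310),(36,343)]], "floor", [atz("wrist",u,.0,T1,s) for u in [(70,83),(101,310),(36,343)]])
S=T_wc("side")
for u in [(237,237),(318,207),(378,241),(293,267)]: print("bin side",atz("side",u,.1,S,s))
```

```text
[array([ 0.6089, -0.1004,  0.083 ]), array([ 0.6111, -0.1099,  0.083 ]), array([ 0.5444, -0.1242,  0.083 ]), array([ 0.5421, -0.114 ,  0.083 ])] [ 0.5766 -0.1121  0.083 ]
11.751371839285971 0.0681957429930064
rearwall inner [array([ 0.6767, -0.0793,  0.028 ]), array([ 0.4756, -0.1214,  0.028 ])]
bin near edge w1 [array([0.5776, 0.1324, 0.1   ]), array([0.3849, 0.1205, 0.1   ]), array([0.3446, 0.183 , 0.1   ])] floor [array([0.584 , 0.1995, 0.    ]), array([0.3445, 0.1848, 0.    ]), array([0.2945, 0.2625, 0.    ])]
bin side [0.3198 0.3794 0.1   ]
bin side [0.5542 0.4211 0.1   ]
bin side [0.5728 0.1767 0.1   ]
bin side [0.3572 0.1771 0.1   ]
```

Run:
```python
from h import *
s=plan([.5766,-.1121,.14],-78)
s=plan([.5766,-.1121,.055],-78,start=s)
```

```text
[0.0, 0.001, 0.008, 0.283, 0.012, 0.729]
-> [ 0.577 -0.112  0.14 ]
[0.0, 0.0, 0.0, -0.001, 0.0, 0.567]
-> [ 0.577 -0.112  0.055]
```

Emit:
{"method": "carry_out", "body": {
  "targets": [
    [[0,0,0.008,0.283,0.012,0.2,0.6],[0,0,0.008,0.283,0.012,0.4,0.6],[0,0,0.008,0.283,0.012,0.6,0.6],[0,0,0.008,0.283,0.012,0.729,0.6],[0,0,0.008,0.283,0.012,0.729,0.6]]
  ]
}}

```text
t: 31.0
ee_pos: [0.5736, -0.1111, 0.1346]
tool_rot: [-0.003, 0.995, 0.104, -0.005]
force: [-1.1, 0.7, -0.7]
opening: 0.051
gripper_force: 0.0
```

Emit:
{"method": "carry_out", "body": {
  "targets": [
    [[0,0,0,0,0,0.15,0.6],[0,0,0,0,0,0.3,0.6],[0,0,0,0,0,0.45,0.6],[0,0,0,0,0,0.54,0.6],[0,0,0,0,0,0.567,0.6]]
  ]
}}

```text
t: 31.42
ee_pos: [0.576, -0.1123, 0.0542]
tool_rot: [-0.001, 0.995, 0.103, -0.001]
force: [0.0, -0.1, -1.1]
opening: 0.0513
gripper_force: 0.0
```

Emit:
{"method": "carry_out", "body": {
  "targets": [
    [[0,0,0,0,0,0,0.6],[0,0,0,0,0,0,0.6],[0,0,0,0,0,0,0.6],[0,0,0,0,0,0,0.6]]
  ]
}}

```text
t: 31.75
ee_pos: [0.5783, -0.1131, 0.0576]
tool_rot: [0.001, 0.995, 0.103, 0.001]
force: [0.3, 0.5, -0.6]
opening: 0.0513
gripper_force: 0.0
```

Run:
```python
from h import *
st=arm.get_state(); im=arm.get_image("wrist")
cv2.imwrite("pics/w7.png",cv2.resize(im[:,:,::-1],(640,480),interpolation=cv2.INTER_CUBIC))
print(st["ee_pos"],st["opening"],st["tool_rot"],st["force"])
```

```text
[ 0.57829128 -0.11310605  0.05756848] 0.051263718267740295 [7.23511538e-04 9.94699784e-01 1.02809559e-01 1.41837062e-03] [ 0.29894634  0.47919469 -0.59846071]
```

View pics/w7.png

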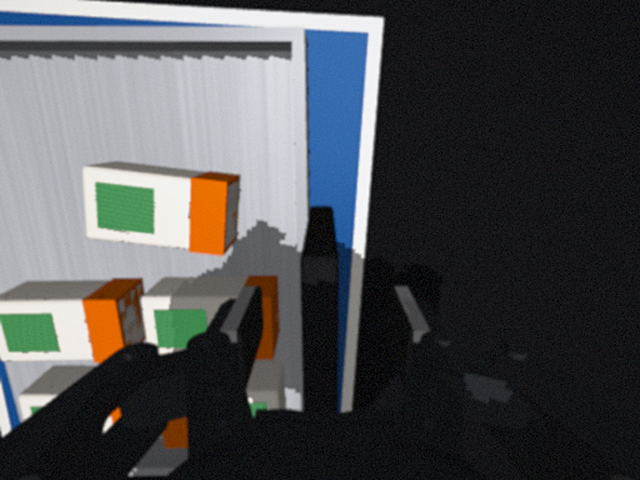

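Emit:
{"method": "carry_out", "body": {
  "targets": [
    [[0,0,0,0,0,0,0],[0,0,0,0,0,0,0],[0,0,0,0,0,0,0],[0,0,0,0,0,0,0],[0,0,0,0,0,0,0]]
  ]
}}

```text
t: 32.22
ee_pos: [0.5772, -0.1123, 0.0561]
tool_rot: [-0.0, 0.995, 0.103, 0.0]
force: [-1.4, 2.8, 3.2]
opening: 0.0115
gripper_force: 59.8
```

Emit:
{"method": "carry_out", "body": {
  "targets": [
    [[0,0,0,0,0,-0.03,0],[0,0,0,0,0,-0.08,0],[0,0,0,0,0,-0.14,0],[0,0,0,0,0,-0.18,0],[0,0,0,0,0,-0.2,0]]
  ]
}}

```text
t: 32.63
ee_pos: [0.5778, -0.1131, 0.0872]
tool_rot: [0.001, 0.995, 0.103, 0.001]
force: [-0.1, 0.3, -4.9]
opening: 0.0112
gripper_force: 58.7
```

Emit:
{"method": "carry_out", "body": {
  "targets": [
    [[0,0,0,0,0,0,0],[0,0,0,0,0,0,0],[0,0,0,0,0,0,0]]
  ]
}}

```text
t: 32.88
ee_pos: [0.5767, -0.1126, 0.0854]
tool_rot: [-0.0, 0.995, 0.103, -0.0]
force: [0.4, -0.2, -4.9]
opening: 0.0113
gripper_force: 58.7
```

Run:
```python
from h import *
st=arm.get_state(); im=arm.get_image("side"); c=im[150:250,210:340]
cv2.imwrite("pics/d1.png",cv2.resize(c[:,:,::-1],(650,500),interpolation=cv2.INTER_CUBIC))
print(st["ee_pos"],st["opening"],st["tool_rot"],st["force"],st["torque"],st["gripper_force"])
```

```text
[ 0.57674863 -0.11260301  0.08537539] 0.01129194207214369 [-1.05351009e-04  9.94706317e-01  1.02758031e-01 -3.43722444e-04] [ 0.3562082  -0.17852873 -4.86434462] [-0.29392069 -0.09495808 -0.03465174] 58.719086050987244
```

View pics/d1.png

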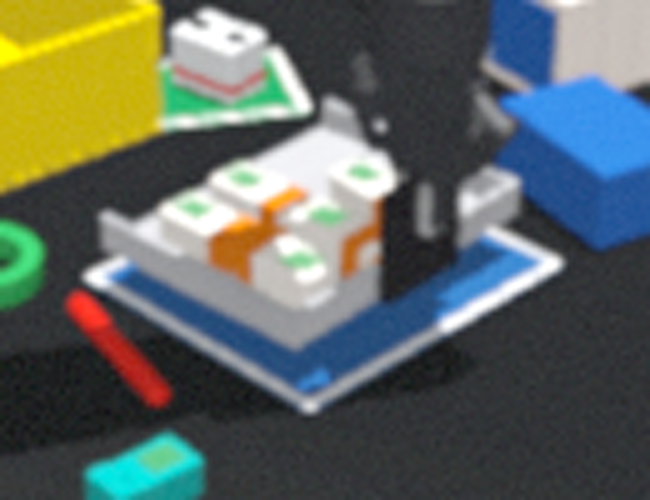

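Run:
```python
from h import *
s=plan([.5767,-.1126,.188],-78.2)
s=plan([.4853,.0747,.188],-85,n=3,start=s)
```

```text
[0.0, 0.001, 0.0, -0.001, 0.0, -0.685]
-> [ 0.577 -0.113  0.188]
[0.0, 0.0, 0.026, -0.114, -0.449, 0.0]
[0.0, 0.0, 0.027, -0.131, -0.444, 0.0]
[0.0, 0.0, 0.026, -0.149, -0.439, 0.0]
-> [0.485 0.075 0.188]
```

Emit:
{"method": "carry_out", "body": {
  "targets": [
    [[0,0,0,0,0,-0.08,0],[0,0,0,0,0,-0.2,0],[0,0,0,0,0,-0.34,0],[0,0,0,0,0,-0.48,0],[0,0,0,0,0,-0.6,0]]
  ]
}}

```text
t: 33.35
ee_pos: [0.5773, -0.1128, 0.1778]
tool_rot: [0.0, 0.995, 0.103, 0.001]
force: [0.3, 0.6, -4.7]
opening: 0.0116
gripper_force: 59.2
```

Emit:
{"method": "carry_out", "body": {
  "targets": [
    [[0,0,0,0,0,-0.06,0],[0,0,0,0,0,-0.085,0],[0,0,0,0,0,-0.085,0],[0,0,0,0,0,-0.085,0]]
  ]
}}

```text
t: 33.68
ee_pos: [0.5764, -0.1125, 0.1874]
tool_rot: [-0.0, 0.995, 0.103, -0.001]
force: [-0.5, -0.3, -4.6]
opening: 0.0115
gripper_force: 59.1
```

Emit:
{"method": "carry_out", "body": {
  "targets": [
    [[0,0,0.003,-0.01,-0.05,0,0],[0,0,0.008,-0.035,-0.14,0,0],[0,0,0.014,-0.06,-0.24,0,0],[0,0,0.02,-0.088,-0.345,0,0],[0,0,0.026,-0.114,-0.449,0,0]]
  ]
}}

```text
t: 34.1
ee_pos: [0.5449, -0.0484, 0.1871]
tool_rot: [-0.001, 0.997, 0.083, -0.001]
force: [0.0, -0.2, -4.0]
opening: 0.0113
gripper_force: 59.1
```

Emit:
{"method": "carry_out", "body": {
  "targets": [
    [[0,0,0.006,-0.03,-0.1,0,0],[0,0,0.012,-0.06,-0.2,0,0],[0,0,0.018,-0.09,-0.3,0,0],[0,0,0.024,-0.118,-0.4,0,0],[0,0,0.027,-0.131,-0.444,0,0]]
  ]
}}

```text
t: 34.52
ee_pos: [0.5138, 0.0147, 0.1871]
tool_rot: [-0.001, 0.998, 0.064, -0.002]
force: [1.0, 0.3, -4.3]
opening: 0.0117
gripper_force: 59.1
```

Emit:
{"method": "carry_out", "body": {
  "targets": [
    [[0,0,0.006,-0.03,-0.1,0,0],[0,0,0.012,-0.07,-0.2,0,0],[0,0,0.018,-0.1,-0.3,0,0],[0,0,0.024,-0.13,-0.38,0,0],[0,0,0.026,-0.149,-0.439,0,0]]
  ]
}}

```text
t: 34.93
ee_pos: [0.4842, 0.0759, 0.1877]
tool_rot: [-0.0, 0.999, 0.044, -0.001]
force: [0.8, -0.6, -4.7]
opening: 0.0114
gripper_force: 59.1
```

Emit:
{"method": "carry_out", "body": {
  "targets": [
    [[0,0,0,0,0,0,0],[0,0,0,0,0,0,0],[0,0,0,0,0,0,0],[0,0,0,0,0,0,0]]
  ]
}}

```text
t: 35.27
ee_pos: [0.486, 0.0741, 0.1885]
tool_rot: [0.0, 0.999, 0.043, 0.0]
force: [0.1, 0.1, -4.4]
opening: 0.0112
gripper_force: 59.1
```

```bash
cat > tilt.py <<'E'
from h import *
def tilt(total,per,lip,lipz,yaw,start=None):
    """rotate about lip: end-pose per call"""
    st=arm.get_state(); q=st["tool_rot"]
    s=start or (np.array(st["ee_pos"]),R.from_quat([q[1],q[2],q[3],q[0]]))
    a=np.radians(yaw); ey=np.array([-np.sin(a),np.cos(a),0]); L=np.array([*lip,lipz])
    r0,p0=s[1],s[0]-L
    for t in per:
        rr=R.from_rotvec(ey*np.radians(t)); print(t)
        s=planR(L+rr.apply(p0),rr*r0,1,s)
    return s
E
python3 - <<'E'
from tilt import *
st=arm.get_state(); print(st["ee_pos"],st["tool_rot"],st["opening"],st["force"],st["joint_pos"])
c=arm.get_state()["ee_pos"]; e=np.array([np.cos(np.radians(95)),np.sin(np.radians(95))])
lip=c[:2]+.176*e; print("lip",lip)
tilt(45,[9,18,27,36,45],lip,.135,95)
E
```

```text
[0.48601901 0.07411816 0.18850008] [1.65849508e-04 9.99060220e-01 4.33433281e-02 7.18467612e-05] 0.011204380399025387 [ 0.06610243  0.13566534 -4.37548267] [-5.52100089e-02 -7.15227028e-02  2.06838405e+00 -3.46995414e-04
  1.14455569e+00  1.42901593e+00]
lip [0.4706796  0.24944842]
9
[-0.105, 0.0, 0.0, 0.0, -0.07, -0.179]
-> [0.485 0.085 0.215]
18
[-0.104, 0.0, 0.0, 0.0, -0.07, -0.179]
-> [0.484 0.099 0.24 ]
27
[-0.105, 0.0, 0.0, 0.0, -0.07, -0.18]
-> [0.482 0.117 0.263]
36
[-0.105, 0.0, 0.0, 0.0, -0.071, -0.179]
-> [0.48  0.139 0.282]
45
[-0.105, 0.0, 0.0, 0.0, -0.07, -0.179]
-> [0.478 0.163 0.297]
```

Emit:
{"method": "carry_out", "body": {
  "targets": [
    [[-0.02,0,0,0,-0.013,-0.034,0],[-0.05,0,0,0,-0.033,-0.085,0],[-0.08,0,0,0,-0.053,-0.136,0],[-0.105,0,0,0,-0.07,-0.179,0]]
  ]
}}

```text
t: 35.6
ee_pos: [0.4852, 0.0847, 0.2159]
tool_rot: [0.079, 0.996, 0.043, 0.004]
force: [-0.1, -0.3, -5.4]
opening: 0.0111
gripper_force: 59.1
```

Emit:
{"method": "carry_out", "body": {
  "targets": [
    [[-0.035,0,0,0,-0.023,-0.06,0],[-0.07,0,0,0,-0.047,-0.12,0],[-0.105,0,0,0,-0.07,-0.179,0]]
  ]
}}

```text
t: 35.85
ee_pos: [0.4838, 0.0995, 0.2407]
tool_rot: [0.157, 0.987, 0.042, 0.007]
force: [0.2, 0.6, -5.5]
opening: 0.0111
gripper_force: 59.1
```

Emit:
{"method": "carry_out", "body": {
  "targets": [
    [[-0.035,0,0,0,-0.023,-0.06,0],[-0.07,0,0,0,-0.047,-0.12,0],[-0.105,0,0,0,-0.07,-0.179,0]]
  ]
}}

```text
t: 36.1
ee_pos: [0.4822, 0.1181, 0.2628]
tool_rot: [0.234, 0.971, 0.042, 0.01]
force: [-0.2, 0.7, -3.9]
opening: 0.0112
gripper_force: 59.2
```

Emit:
{"method": "carry_out", "body": {
  "targets": [
    [[-0.035,0,0,0,-0.023,-0.06,0],[-0.07,0,0,0,-0.047,-0.12,0],[-0.105,0,0,0,-0.07,-0.179,0]]
  ]
}}

```text
t: 36.35
ee_pos: [0.4803, 0.1397, 0.2818]
tool_rot: [0.31, 0.95, 0.041, 0.013]
force: [0.3, -0.2, -5.2]
opening: 0.0112
gripper_force: 59.2
```

Emit:
{"method": "carry_out", "body": {
  "targets": [
    [[-0.035,0,0,0,-0.023,-0.06,0],[-0.07,0,0,0,-0.047,-0.12,0],[-0.105,0,0,0,-0.07,-0.179,0],[-0.105,0,0,0,-0.07,-0.179,0],[-0.105,0,0,0,-0.07,-0.179,0]]
  ]
}}

```text
t: 36.77
ee_pos: [0.4783, 0.1641, 0.2969]
tool_rot: [0.382, 0.923, 0.04, 0.017]
force: [-0.2, -0.0, -2.1]
opening: 0.0115
gripper_force: 59.5
```

Emit:
{"method": "carry_out", "body": {
  "targets": [
    [[0,0,0,0,0,0,0],[0,0,0,0,0,0,0],[0,0,0,0,0,0,0],[0,0,0,0,0,0,0],[0,0,0,0,0,0,0]]
  ]
}}

```text
t: 37.18
ee_pos: [0.4779, 0.1632, 0.2972]
tool_rot: [0.383, 0.923, 0.04, 0.017]
force: [0.3, -0.2, -1.9]
opening: 0.0112
gripper_force: 59.5
```

Run:
```python
from h import *
for i in range(8): arm.get_image("scene")
st=arm.get_state(); print(st["ee_pos"],st["tool_rot"],st["opening"],st["force"],st["torque"],st["joint_pos"])
a=arm.get_image("scene")[90:200,250:380]; b=arm.get_image("side")[100:210,140:270]
cv2.imwrite("pics/dump.png",cv2.resize(np.hstack([a,b])[:,:,::-1],(800,338),interpolation=cv2.INTER_CUBIC))
```

```text
[0.477903   0.16363715 0.29708582] [0.38327453 0.92260071 0.04035924 0.01672401] 0.011019594758556394 [ 0.05850898 -0.06600378 -2.53672006] [0.60475159 0.04527998 0.0366818 ] [ 0.4436615   0.06912815  1.8541973  -0.72629215  1.55913634  2.06644843]
```

View pics/dump.png

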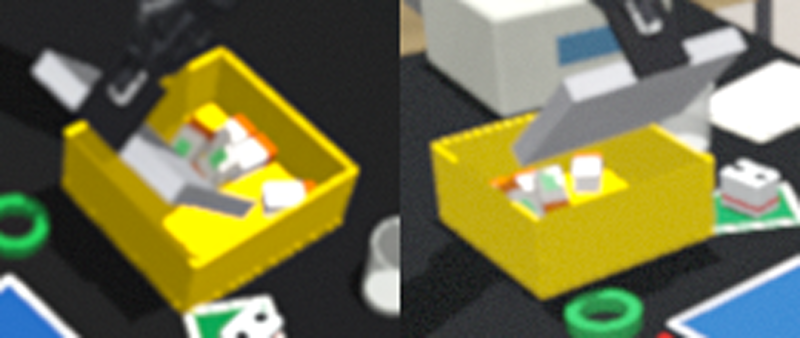

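Run:
```python
from tilt import *
import pickle
T,_=pickle.load(open("w6.pkl","rb"))
C=np.array([atz("wrist",u,.003,T,1.5625) for u in [(157,8),(450,30),(425,338),(182,325)]]); print(C.round(3),C.mean(0))
s=tilt(0,[-9,-18,-27,-36,-45],[.4707,.2494],.135,95)
print(s[1].as_matrix().round(3))
s=plan([.5755,-.122,.188],-81.5,n=2,start=s)
s=plan([.5755,-.122,.062],-81.5,n=1,start=s)
```

```text
[[ 0.666  0.092  0.003]
 [ 0.698 -0.115  0.003]
 [ 0.463 -0.153  0.003]
 [ 0.429  0.053  0.003]] [ 0.56383201 -0.03072775  0.003     ]
-9
[0.105, 0.0, 0.0, 0.0, 0.041, 0.187]
-> [0.48  0.14  0.282]
-18
[0.104, 0.0, 0.0, 0.0, 0.042, 0.188]
-> [0.482 0.118 0.263]
-27
[0.105, 0.0, 0.0, 0.0, 0.041, 0.187]
-> [0.483 0.1   0.24 ]
-36
[0.105, 0.0, 0.0, 0.0, 0.041, 0.188]
-> [0.485 0.085 0.216]
-45
[0.105, 0.0, 0.0, 0.0, 0.041, 0.187]
-> [0.486 0.075 0.189]
[[ 0.996  0.087  0.   ]
 [ 0.087 -0.996 -0.001]
 [-0.     0.001 -1.   ]]
[0.0, 0.0, -0.02, 0.241, 0.679, 0.004]
[0.001, 0.0, -0.021, 0.221, 0.686, 0.003]
-> [ 0.576 -0.122  0.188]
[0.0, 0.0, 0.0, 0.0, 0.0, 0.84]
-> [ 0.576 -0.122  0.062]
```

Emit:
{"method": "carry_out", "body": {
  "targets": [
    [[0.035,0,0,0,0.014,0.062,0],[0.07,0,0,0,0.028,0.125,0],[0.105,0,0,0,0.041,0.187,0]]
  ]
}}

```text
t: 37.93
ee_pos: [0.48, 0.1396, 0.2815]
tool_rot: [0.309, 0.95, 0.042, 0.014]
force: [-0.2, -0.2, -2.3]
opening: 0.0111
gripper_force: 59.5
```

Emit:
{"method": "carry_out", "body": {
  "targets": [
    [[0.035,0,0,0,0.014,0.062,0],[0.07,0,0,0,0.028,0.125,0],[0.104,0,0,0,0.042,0.188,0]]
  ]
}}

```text
t: 38.18
ee_pos: [0.4819, 0.1175, 0.2626]
tool_rot: [0.234, 0.971, 0.043, 0.01]
force: [-0.9, -0.1, -2.8]
opening: 0.0115
gripper_force: 59.5
```

Emit:
{"method": "carry_out", "body": {
  "targets": [
    [[0.035,0,0,0,0.014,0.062,0],[0.07,0,0,0,0.028,0.125,0],[0.105,0,0,0,0.041,0.187,0]]
  ]
}}

```text
t: 38.43
ee_pos: [0.4834, 0.0992, 0.2405]
tool_rot: [0.157, 0.987, 0.043, 0.007]
force: [-0.2, 0.5, -2.6]
opening: 0.0111
gripper_force: 59.4
```

Emit:
{"method": "carry_out", "body": {
  "targets": [
    [[0.035,0,0,0,0.014,0.062,0],[0.07,0,0,0,0.028,0.125,0],[0.105,0,0,0,0.041,0.188,0]]
  ]
}}

```text
t: 38.68
ee_pos: [0.4847, 0.0845, 0.2156]
tool_rot: [0.079, 0.996, 0.044, 0.003]
force: [0.0, 0.0, -2.9]
opening: 0.0112
gripper_force: 59.4
```

Emit:
{"method": "carry_out", "body": {
  "targets": [
    [[0.035,0,0,0,0.014,0.062,0],[0.07,0,0,0,0.028,0.125,0],[0.105,0,0,0,0.041,0.187,0],[0.105,0,0,0,0.041,0.187,0]]
  ]
}}

```text
t: 39.02
ee_pos: [0.4845, 0.0728, 0.187]
tool_rot: [0.001, 0.999, 0.043, -0.002]
force: [-0.8, -0.2, -2.7]
opening: 0.0116
gripper_force: 59.4
```

Emit:
{"method": "carry_out", "body": {
  "targets": [
    [[0,0,-0.004,0.045,0.13,0,0],[0,0,-0.008,0.09,0.26,0,0],[0,0,-0.012,0.14,0.4,0,0],[0,0,-0.016,0.19,0.54,0,0],[0,0,-0.02,0.241,0.679,0.004,0]]
  ]
}}

```text
t: 39.43
ee_pos: [0.5311, -0.0246, 0.1892]
tool_rot: [0.002, 0.998, 0.059, 0.0]
force: [0.4, 0.8, -1.8]
opening: 0.0119
gripper_force: 59.4
```

Emit:
{"method": "carry_out", "body": {
  "targets": [
    [[0,0,-0.005,0.045,0.14,0,0],[0,0,-0.01,0.1,0.3,0,0],[0,0,-0.015,0.15,0.46,0,0],[0,0,-0.02,0.19,0.6,0,0],[0,0,-0.021,0.221,0.686,0.003,0]]
  ]
}}

```text
t: 39.85
ee_pos: [0.5765, -0.124, 0.1889]
tool_rot: [0.002, 0.997, 0.074, 0.0]
force: [0.7, 0.4, -2.1]
opening: 0.011
gripper_force: 59.5
```

Emit:
{"method": "carry_out", "body": {
  "targets": [
    [[0,0,0,0,0,0.15,0],[0,0,0,0,0,0.35,0],[0,0,0,0,0,0.55,0],[0,0,0,0,0,0.72,0],[0,0,0,0,0,0.8,0]]
  ]
}}

```text
t: 40.27
ee_pos: [0.5732, -0.1208, 0.0642]
tool_rot: [-0.0, 0.997, 0.075, -0.003]
force: [-1.3, 0.3, -2.2]
opening: 0.0112
gripper_force: 59.4
```

Emit:
{"method": "carry_out", "body": {
  "targets": [
    [[0,0,0,0,0,0,0],[0,0,0,0,0,0,0],[0,0,0,0,0,0,0],[0,0,0,0,0,0,0]]
  ]
}}

```text
t: 40.6
ee_pos: [0.5774, -0.1227, 0.0707]
tool_rot: [0.002, 0.997, 0.074, 0.002]
force: [-0.5, 0.4, -3.0]
opening: 0.0113
gripper_force: 59.4
```

Emit:
{"method": "carry_out", "body": {
  "targets": [
    [[0,0,0,0,0,0.02,0],[0,0,0,0,0,0.05,0],[0,0,0,0,0,0.075,0],[0,0,0,0,0,0.085,0],[0,0,0,0,0,0.085,0]]
  ]
}}

```text
t: 41.02
ee_pos: [0.5758, -0.1224, 0.0561]
tool_rot: [0.001, 0.997, 0.074, -0.0]
force: [-2.3, -0.3, 3.3]
opening: 0.0112
gripper_force: 60.1
```

Emit:
{"method": "carry_out", "body": {
  "targets": [
    [[0,0,0,0,0,0,0],[0,0,0,0,0,0,0],[0,0,0,0,0,0,0]]
  ]
}}

```text
t: 41.27
ee_pos: [0.5758, -0.1224, 0.0561]
tool_rot: [0.001, 0.997, 0.074, 0.0]
force: [-2.2, 1.2, 6.0]
opening: 0.0114
gripper_force: 60.6
```

Resting on the mat. Release, retreat up, then verify.

Emit:
{"method": "carry_out", "body": {
  "targets": [
    [[0,0,0,0,0,0,0.6],[0,0,0,0,0,0,0.6],[0,0,0,0,0,0,0.6],[0,0,0,0,0,0,0.6],[0,0,0,0,0,0,0.6]]
  ]
}}

```text
t: 41.68
ee_pos: [0.5755, -0.1221, 0.055]
tool_rot: [0.001, 0.997, 0.074, -0.0]
force: [0.6, -0.1, 0.0]
opening: 0.0515
gripper_force: 0.0
```

Emit:
{"method": "carry_out", "body": {
  "targets": [
    [[0,0,0,0,0,-0.1,0.6],[0,0,0,0,0,-0.25,0.6],[0,0,0,0,0,-0.45,0.6],[0,0,0,0,0,-0.7,0.6],[0,0,0,0,0,-0.9,0.6]]
  ]
}}

```text
t: 42.1
ee_pos: [0.5758, -0.122, 0.1924]
tool_rot: [0.001, 0.997, 0.074, 0.0]
force: [0.8, -0.4, 0.7]
opening: 0.0515
gripper_force: 0.0
```

Emit:
{"method": "carry_out", "body": {
  "targets": [
    [[0,0,0,-0.2,0.1,-0.2,0.6],[0,0,0,-0.4,0.25,-0.4,0.6],[0,0,0,-0.4,0.5,-0.6,0.6],[0,0,0,-0.4,0.75,-0.8,0.6],[0,0,0,-0.4,0.8,-0.8,0.6]]
  ]
}}

```text
t: 42.52
ee_pos: [0.5344, -0.2521, 0.3152]
tool_rot: [0.003, 0.997, 0.074, 0.003]
force: [0.0, 0.3, 0.4]
opening: 0.0514
gripper_force: 0.0
```

Emit:
{"method": "carry_out", "body": {
  "targets": [
    [[0,0,0,0,0,0,0.6],[0,0,0,0,0,0,0.6],[0,0,0,0,0,0,0.6],[0,0,0,0,0,0,0.6],[0,0,0,0,0,0,0.6]]
  ]
}}

```text
t: 42.93
ee_pos: [0.5337, -0.248, 0.309]
tool_rot: [-0.0, 0.997, 0.075, -0.001]
force: [0.1, 0.4, 0.3]
opening: 0.0511
gripper_force: 0.0
```

Run:
```python
from h import *
st=arm.get_state(); print(st["ee_pos"],st["t"],st["force"])
a=arm.get_image("scene")[90:270,190:390]
cv2.imwrite("pics/final.png",cv2.resize(a[:,:,::-1],(660,594),interpolation=cv2.INTER_CUBIC))
```

```text
[ 0.53365092 -0.24800035  0.30896692] 42.9333 [0.10756968 0.37308667 0.31031769]
```

View pics/final.png

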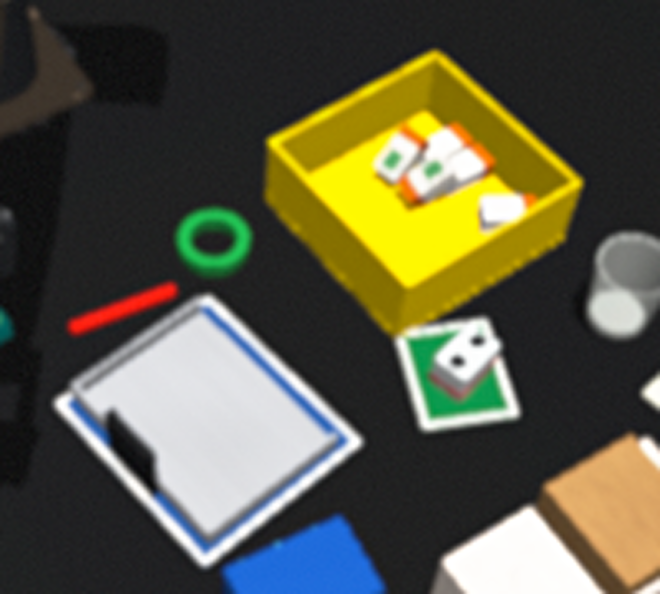

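Run:
```python
from h import *
S=T_wc("scene")
f=lambda u:(u[0]/3.3+190,u[1]/3.3+90)
print("blk",atz("scene",f((467,351)),.048,S))
C=np.array([atz("scene",f(u),.003,S) for u in [(398,336),(487,320),(518,411),(426,429)]]);print("pad",C.mean(0))
M=np.array([atz("scene",f(u),.003,S) for u in [(57,402),(206,296),(360,441),(207,566)]]);print("mat",M.mean(0))
F=np.array([atz("scene",f(u),.008,S) for u in [(209,303),(338,436)]]);print("tray front?",F)
```

```text
blk [0.65512985 0.23054267 0.048     ]
pad [0.65176065 0.22861275 0.003     ]
mat [ 0.56366492 -0.02682849  0.003     ]
tray front? [[0.44027433 0.05173212 0.008     ]
 [0.65080963 0.07665546 0.008     ]]
```

```bash
python3 -c "
from plant import arm
print(arm.finish_job())"
```

```text
the job is handed in; nothing more can be done
None
```

The job is handed in: the last picture showed all five cartridges in the bin, the reference block upright on its green pad, and the empty tray level and square on its mat. The run ended at about 43 s of the 210 s, with no bystander touched; `finish_job` returned no verdict.

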